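Nest the portion pans from under the stall's wire shelf

ROBOT

A 6-joint arm with a two-finger parallel gripper is mounted at the origin on the work surface. World frame = base frame: x ahead of the robot, y to its left, z up, the work surface at z = 0. Lengths are in m, angles in rad, forces in N, time in s.
With the tool pointing down it reaches from about 0.3 to 0.875 m from the base axis. Payload 6.4 kg.
Tool frame: the origin (TCP) lies at the very end of the fingers, on their centre line; the grasp point (between the pads) lies 19 mm behind it; z points along the fingers, y is the direction in which the jaws open and shut (so a half turn about z gives the same grasp; the last joint's range is limited). The gripper opens to 85 mm and grips with 20 to 120 N. Pads are 22 mm wide; open, the fingers measure 114 mm over their backs; the gripper's body (76 mm by 85 mm) begins 54 mm behind the grasp point. The pads swing forward as they close: fully open they stand 13 mm farther back than shut.
Start: joints at [0.975, 0.181, 1.607, -0, 1.354, -0.206], TCP at [0.218, 0.532, 0.231] pointing down, gripper open.
Joint ranges: [-2.99, 2.99], [-0.89, 2.07], [0.3, 2.58], [-1.14, 4.28], [0, 2.63], [-3.12, 3.12]. Speed limits (rad/s): [2.57, 2.57, 3.01, 3.14, 3.14, 3.14].

INTERFACE

Orientations are given as a unit quaternion [w, x, y, z].
In Python, from bench import telemetry, imaging, ctrl gives the robot as it stands.
- The arm moves only by the shell command python3 -m pendant 'ROWS' [OPENING]. ROWS is JSON, a list that holds one entry, the list of rows, each a list of 6 numbers: the shift along the tool's x, y, z in units of 200 mm (1.0 is 200 mm), then the turn, a rotation vector about the tool's x, y, z in units of pi rad (1.0 is pi rad). In form: [[[tx, ty, tz, rx, ry, rz], ...]]. A call has 1 to 12 rows; each row shifts and turns the pose as measured when the row begins, along the tool's axes as they then stand; what a row does not reach is not made up. A row lasts 1/8 s, in which the tool goes at most 62.5 mm and 10.7 degrees, less where a joint would pass 70% of its speed; a pose out of reach is approached as far as the arm can. A call with a number of a shift or a turn outside -1 to 1 is refused whole. A call with a gripper value outside its range is refused whole. OPENING is the closure, from 0 (fully open) to 1 (shut), set as the call begins (- or left out, the last holds). The fingers move at their own pace and stop on an object; the grip force is fixed at half the most. Time passes only in rows, so rows that do not move let the fingers close. It gives the time, the measured TCP pose, the force and the opening at its end, in the units of the state.
- telemetry.get_obs(): the state, without advancing time (a new reading comes with each control period).
- imaging.camera(name): name is "scene" or "top" or "wrist"; returns a dict with "pixels" (480x640x3 uint8, blue, green, red), "vfov" (degrees; the focal length in pixels is half the picture's height over the tangent of half this angle, whatever the lens; pixels are square), "cx", "cy" (the principal point, pixels), "R" (3x3) and "t" (3): a world point X has camera coordinates R X + t. Camera axes: x right, y down, z forward; pixel columns grow to the right and rows downward; lengths in m; the calibration is good to about 2 mm. A picture is of the moment at which its call begins. There is no depth.
- ctrl.hand_in(): hands the job in, once; it reports no verdict.
The state is a dict: "time_s": time; "q": joint angles; "dq": joint speeds; "joint_efforts": joint torques, N m; "eef_pos": TCP position; "eef_rot": TCP orientation; "wrist_force": force on the tool from outside, world axes, zero at the start; "torque": the same for the moment, N m; "opening": opening from 0.0 (shut) to 1.0 (fully open).
Only numpy, scipy, OpenCV 4.12 (cv2) and the standard library are available. Lean on these libraries where they do the work, as an engineer would, in place of code of your own. Each camera call takes 0.05 s, during which the arm holds its last target.

TASK

Nest the three steel portion pans where the large one stands: first the medium pan into the large, then the small pan into the medium, each set down gently (not dropped) and fully home, level on the floor of the pan below. Fan the three handles well apart so that none lies over or close beside another, let go, leave the large pan about where it is and do not disturb the jar, the bowl or the bottle.

Things in the scene. Friction and masses are not known exactly. Their poses are not given: they have to be found in the camera images.
- large: Largest of 3 round plain steel pans (mm): 136 across the rim, 124 at the foot, 60 high, wall 2.5, floor 3, 550 g +-25 %; about 2 of play all round when nested. Origin: centre of underside, z up. Handle along its own -x: flat level bar 14 wide, 8 thick, centre line 72 up, from an upright tab on the rim out to 170 from the axis, then a hook 8 thick bent 19 down. Stands in the open to the right.
- medium: Middle of 3 round plain steel pans (mm): 127 across the rim, 115 at the foot, 60 high, wall 2.5, floor 3, 450 g +-25 %; about 2 of play all round when nested. Origin: centre of underside, z up. Handle along its own -x: flat level bar 14 wide, 8 thick, centre line 72 up, from an upright tab on the rim out to 165.5 from the axis, then a hook 8 thick bent 19 down. Stands under the wire shelf, handle end sticking out in front. Nested: underside 3 above the large one's.
- small: Smallest of 3 round plain steel pans (mm): 118 across the rim, 106 at the foot, 60 high, wall 2.5, floor 3, 380 g +-25 %; about 2 of play all round when nested. Origin: centre of underside, z up. Handle along its own -x: flat level bar 14 wide, 8 thick, centre line 72 up, from an upright tab on the rim out to 161 from the axis, then a hook 8 thick bent 19 down. Stands under the wire shelf, handle end sticking out in front. Nested: underside 3 above the medium one's.
- large_tip (a point): outer end of the level bar of the large pan's handle, on its centre line, 170 from the pan's axis
- medium_tip (a point): outer end of the level bar of the medium pan's handle, on its centre line, 165.5 from the pan's axis. Held by the handle a pan droops in a weak grip: grip firmly (about 100 N). A nested handle runs above the rim of the pan below; its hook fouls the handle below if the two lie in line. The taper wedges if it goes in off-centre or tilted
- small_tip (a point): outer end of the level bar of the small pan's handle, on its centre line, 161 from the pan's axis
- rack: fixed wire shelf, 360 wide (its y), 260 deep (its +x), bars at height 270, front bar 12 thick, 16 mm posts at the corners, a tub on its back left corner. Origin: on the table under the middle of its front bar; it stands askew. Only 25 to 50 of the medium and small handles stick out in front: a gripper pointing straight down there hits the shelf, one leaning 30 to 35 degrees out (fingers to the pan) passes.
- jar: bystander: glass jar, 72 across, 110 high, beyond the large pan; origin: centre of its underside
- bowl: bystander: white ceramic bowl, 110 across, 45 high, on the left, behind the shelf; origin: centre of its underside
- oil: bystander: amber glass oil bottle, 60 across, 190 high, on the left, near; origin: centre of its underside
Things that resemble listed ones, but are neither listed nor needed, are in the scene too. What is shaped like the medium but green is not meant.

How it is judged:
On the way, in this order (a step that is already met when the one before it is completed fails the run):
1. the medium pan stands fully home in the large one, the handle ends at least 50 mm apart, released (z of medium in the frame of large between 0 and 0.006 m and horizontal distance between medium and large below 0.01 m and angle between medium's own z axis and vertical below 0.05 rad and horizontal distance between medium_tip and large_tip above 0.05 m and contact force between medium and the fingers below 0.1 N), for 0.2 s.
2. the small pan stands fully home in the medium one (z of small in the frame of medium between 0 and 0.006 m and horizontal distance between small and medium below 0.01 m and angle between small's own z axis and vertical below 0.05 rad and contact force between small and the fingers below 0.1 N), for 0.2 s.
At the end, for the whole second after the job is handed in: Medium pan less than 6 mm above the large pan's underside, small less than 6 mm above the medium's (3 = home), axes within 10 mm; all level within 0.05 rad and at rest; the three handle ends (_tip) at least 50 mm apart; large pan on the table, moved under 40 mm (z of medium in the frame of large between 0 and 0.006 m and horizontal distance between medium and large below 0.01 m and angle between each of medium, small, large's own z axis and vertical below 0.05 rad and z of small in the frame of medium between 0 and 0.006 m and horizontal distance between small and medium below 0.01 m and horizontal distance between each of medium_tip, small_tip and large_tip above 0.05 m and horizontal distance between small_tip and medium_tip above 0.05 m and height (world z) of large below 0.004 m and distance of large from where it was at the start of the episode below 0.04 m and linear speed of each of large, medium, small below 0.02 m/s and angular speed of each of large, medium, small below 0.1 rad/s); the robot touches nothing.
It fails at once if a bystander is pushed more than 20 mm (distance of any of jar, bowl, oil from where it was at the start of the episode above 0.02 m).
It fails at once if a pan is dropped into another: let go and falling faster than 0.4 m/s ((horizontal distance between medium and large below 0.06 m and contact force between medium and the fingers below 0.1 N and linear speed of medium above 0.4 m/s) or (horizontal distance between small and medium below 0.06 m and contact force between small and the fingers below 0.1 N and linear speed of small above 0.4 m/s)).
It fails at once if a pan is rammed into another: more than 40 N between two pans (contact force between any of medium, small and large above 40 N or contact force between small and medium above 40 N).
It also fails if it takes over 70 s, if anything falls off the work surface, if the arm or the gripper's body presses on something with over 40 N, if the wrist force passes 120 N, or if a joint passes its speed limit or range.

## Working session

There is one attempt and no reset: what is moved stays moved. The work goes in short steps, Python scripts to look and compute and a shell command to move; the robot and the scene stay as the last step left them, time stands still between calls to the robot, and variables do not carry over. Pictures are saved under pics/ and viewed, and the job is handed in when it is done.

```bash
ls; mkdir -p pics
python3 - <<'E'
from bench import telemetry, imaging
import cv2
o=telemetry.get_obs(); print(o)
for n in ("scene","top","wrist"):
    c=imaging.camera(n); cv2.imwrite(f"pics/{n}0.png",c["pixels"]); print(n,c["vfov"],c["cx"],c["cy"],c["R"],c["t"])
E
```

```text
pics
{'time_s': 0.0, 'q': array([ 9.74724552e-01,  1.81524605e-01,  1.60802789e+00,  2.68478133e-05,
        1.35378909e+00, -2.06309696e-01]), 'dq': array([ 0.00073718, -0.00062363,  0.00152969,  0.00034991, -0.00042024,
        0.00071896]), 'joint_efforts': array([-2.31245713e-04, -4.44876409e+01, -3.51327682e+01, -3.36945359e-04,
        9.21453786e-03,  2.39283942e-06]), 'eef_pos': array([0.21814388, 0.53141227, 0.23038378]), 'eef_rot': array([-3.53558516e-04,  1.93652601e-01,  9.81069776e-01, -7.99913979e-04]), 'wrist_force': array([-0.41228829,  0.43120668, -0.56171563]), 'torque': array([ 0.01603568,  0.01392121, -0.00874973]), 'opening': 0.9980936329571162}
scene 48.210703426917135 330.85849584073173 240.16552323456546 [[-0.80628335  0.59150308  0.00559088]
 [ 0.49095475  0.67443729 -0.55145061]
 [-0.32995544 -0.44188058 -0.83418881]] [ 0.31072783 -0.21533612  1.42538218]
top 54.05438786097186 321.5451404295184 233.92135232886767 [[ 0.00600964 -0.9999747   0.00380506]
 [-0.98309362 -0.00660448 -0.18298448]
 [ 0.18300498 -0.00264106 -0.98310844]] [0.05441364 0.46436044 0.99307812]
wrist 71.27563544372231 322.8914240665277 238.2809742439674 [[ 0.38065151  0.9247174  -0.00147278]
 [ 0.89089355 -0.36630047  0.26857521]
 [ 0.24781669 -0.10354565 -0.96325759]] [-0.57376773 -0.03326591  0.37926254]
```

View pics/scene0.png

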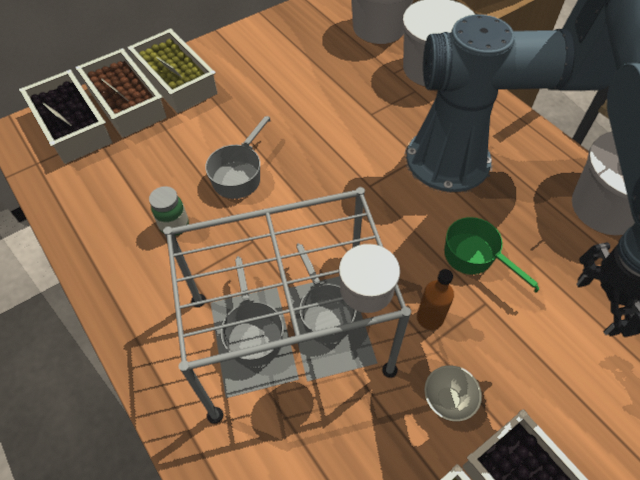

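View pics/top0.png

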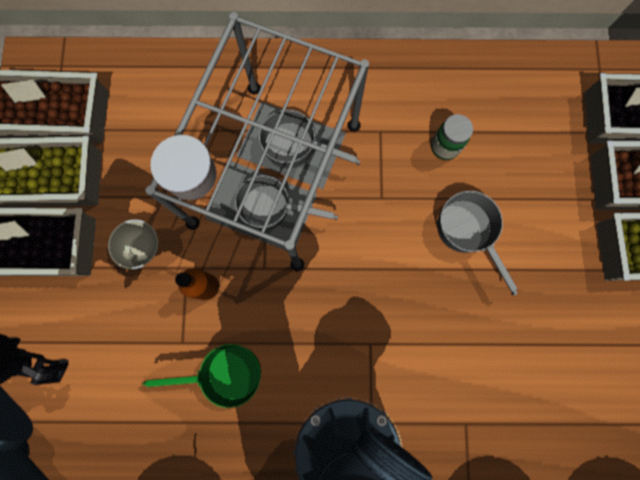

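View pics/wrist0.png

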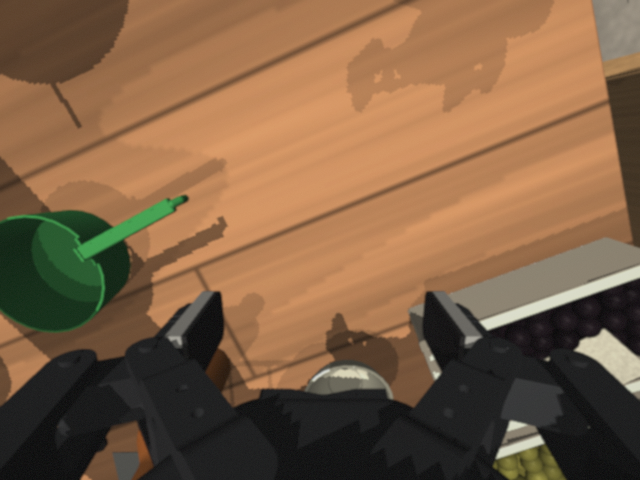

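The top view shows the large pan at (470,222), handle tip at (515,292). The rack front runs (290,245)–(365,65), opening toward −y. The two shelf pans are at (287,137) and (263,203), with handle ends at (357,160) and (335,215). Next I'll zoom in.

Run:
```python
import cv2
t=cv2.imread("pics/top0.png"); s=cv2.imread("pics/scene0.png")
cv2.imwrite("pics/t1.png",cv2.resize(t[90:240,210:370],None,fx=5,fy=4 and 5,interpolation=cv2.INTER_CUBIC)[:600,:800] if 0 else cv2.resize(t[90:240,210:370],(640*5//4,600),interpolation=cv2.INTER_CUBIC))
cv2.imwrite("pics/t2.png",cv2.resize(t[100:310,410:540],None,fx=2.8,fy=2.8,interpolation=cv2.INTER_CUBIC))
cv2.imwrite("pics/s1.png",cv2.resize(s[230:380,200:390],None,fx=4,fy=4,interpolation=cv2.INTER_CUBIC))
```

```text
(no output)
```

View pics/t1.png

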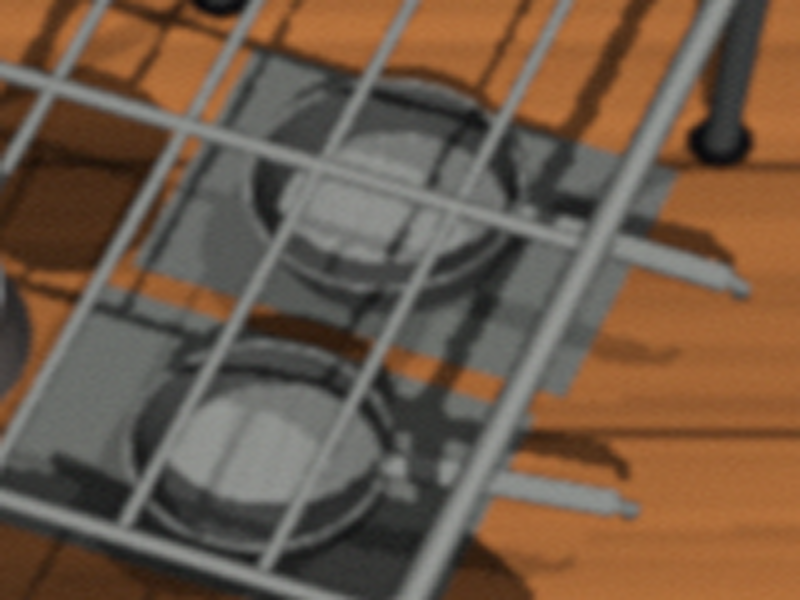

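View pics/t2.png

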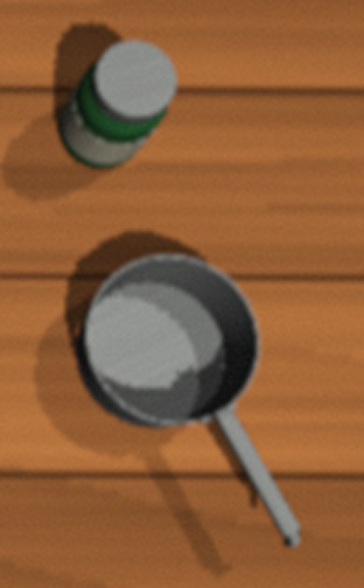

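View pics/s1.png

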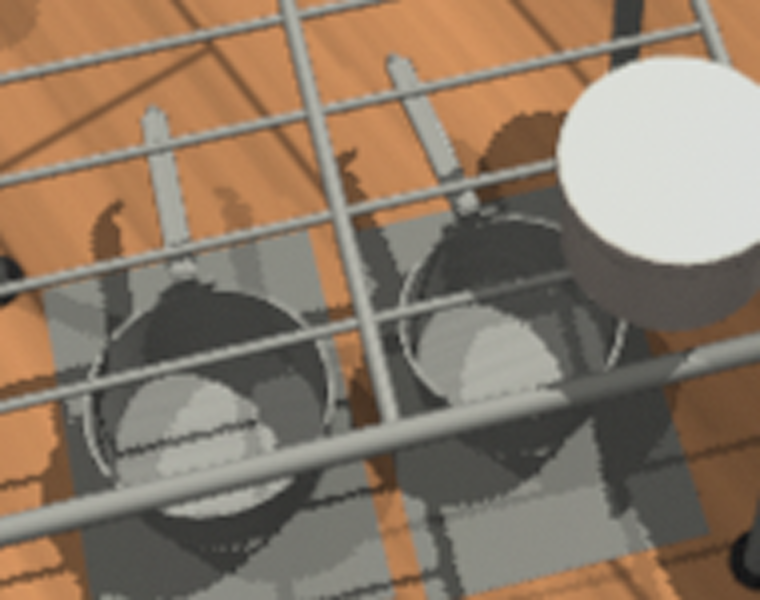

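Far pan rim in the top crop is about x 248–522, y 78–292. The near pan is about x 133–395, y 338–553. I'll project the picked rim and handle points onto their planes.

```bash
cat > h.py <<'E'
import numpy as np, cv2
from bench import telemetry, imaging
def ray(c,u,v):
    f=240/np.tan(np.radians(c["vfov"])/2)
    R=np.array(c["R"]);t=np.array(c["t"])
    d=R.T@np.array([(u-c["cx"])/f,(v-c["cy"])/f,1]); return -R.T@t,d
def onz(c,u,v,z):
    o,d=ray(c,u,v); return o+d*(z-o[2])/d[2]
def circ(P):
    P=np.array(P)[:,:2]; A=np.c_[2*P,np.ones(len(P))]; s=np.linalg.lstsq(A,(P**2).sum(1),rcond=None)[0]
    r=np.sqrt(s[2]+s[0]**2+s[1]**2); return s[:2],r,np.hypot(*(P-s[:2]).T)-r
def proj(c,X):
    f=240/np.tan(np.radians(c["vfov"])/2); p=np.array(c["R"])@X+np.array(c["t"]); return f*p[0]/p[2]+c["cx"],f*p[1]/p[2]+c["cy"]
E
python3 - <<'E'
from h import *
np.set_printoptions(precision=4,suppress=True)
T=imaging.camera("top");S=imaging.camera("scene")
t1=lambda x,y:(210+(x+.5)/5-.5,90+(y+.5)/4-.5)
s1=lambda x,y:(200+(x+.5)/4-.5,230+(y+.5)/4-.5)
t2=lambda x,y:(410+(x+.5)/2.8-.5,100+(y+.5)/2.8-.5)
far=[(248,180),(380,292),(522,190),(430,78),(300,260),(470,262)]
near=[(133,445),(260,553),(395,440),(260,338),(330,535),(340,355),(180,525)]
big=[(84,335),(258,340),(170,254),(175,426),(235,285)]
for n,f,p in(("far",t1,far),("near",t1,near),("large",t2,big)):
    print(n,circ([onz(T,*f(*q),.06) for q in p]))
for n,p in(("far S",[(88,390),(337,370),(200,285),(130,325),(290,305),(95,435)]),("near S",[(400,320),(632,330),(510,215),(440,245),(575,235),(420,365)])):
    print(n,circ([onz(S,*s1(*q),.06) for q in p]))
for n,f,q in(("far tip",t1,(742,283)),("far mid",t1,(620,243)),("near tip",t1,(630,507)),("near mid",t1,(500,483)),("large tip",t2,(293,535)),("large root",t2,(222,412))):
    print(n,onz(T,*f(*q),.076))
for n,q in(("far tipS",(150,112)),("far midS",(175,245)),("near tipS",(393,62)),("near midS",(455,180))): print(n,onz(S,*s1(*q),.076))
# rack
for n,q,z in(("fb r",(290,244),.27),("fb l",(364,65),.27),("post foot near",(297,263),0),("post foot far",(354,126),0)): print(n,onz(T,*q,z))
for n,q in(("near front foot S?",(389,371)),("",(215,416)),("",(197,299))): print(n,onz(S,*q,0))
for n,q in(("rack top corners S",(361,193)),("",(169,232)),("",(406,313)),("",(184,365))): print(n,onz(S,*q,.27))
print("jar",onz(T,458,130,.11),"oil",onz(T,186,279,.19),"bowl",onz(T,133,244,.045))
E
```

```text
far (array([0.688 , 0.1369]), np.float64(0.06281089040624864), array([-0.0005,  0.0035, -0.0014,  0.0013, -0.002 , -0.0011]))
near (array([0.5345, 0.1871]), np.float64(0.059064978762105355), array([-0.0012,  0.0022, -0.0021,  0.0012,  0.    ,  0.0006, -0.0009]))
large (array([ 0.4923, -0.2675]), np.float64(0.06809476142218591), array([-0.0004, -0.0004,  0.0003,  0.0004,  0.0001]))
far S (array([0.6824, 0.1378]), np.float64(0.06286188266694125), array([ 0.0017,  0.0003,  0.0011, -0.0016, -0.0007, -0.0009]))
near S (array([0.5319, 0.1923]), np.float64(0.058858980384673625), array([ 0.0019,  0.0012,  0.0012, -0.0004, -0.002 , -0.002 ]))
far tip [ 0.6225 -0.0215  0.076 ]
far mid [0.6452 0.032  0.076 ]
near tip [0.4963 0.0275 0.076 ]
near mid [0.5091 0.0834 0.076 ]
large tip [ 0.3399 -0.3454  0.076 ]
large root [ 0.4324 -0.2979  0.076 ]
far tipS [ 0.6252 -0.0175  0.076 ]
far midS [0.6565 0.0604 0.076 ]
near tipS [0.5005 0.0333 0.076 ]
near midS [0.516  0.1145 0.076 ]
fb r [0.4039 0.1116 0.27  ]
fb l [ 0.7373 -0.018   0.27  ]
post foot near [0.4045 0.1125 0.    ]
post foot far [ 0.7356 -0.019   0.    ]
near front foot S? [0.4981 0.3559 0.    ]
 [0.832  0.2248 0.    ]
 [ 0.7373 -0.0235  0.    ]
rack top corners S [0.4011 0.1155 0.27  ]
 [ 0.7357 -0.0173  0.27  ]
 [0.4958 0.3562 0.27  ]
 [0.8308 0.2211 0.27  ]
jar [ 0.6804 -0.234   0.11  ] oil [0.3502 0.3078 0.19  ] bowl [0.4384 0.4691 0.045 ]
```

Rim radii come out at 62.8 mm for the far pan (medium, 63.5 given), 59 mm for the near pan (small) and 68 mm for the large. Handle lengths also fit. Next: a target helper, and the camera's mounting side.

```bash
cat >> h.py <<'E'
from scipy.spatial.transform import Rotation as Ro
np.set_printoptions(precision=4,suppress=True)
def cur():
    o=telemetry.get_obs(); w,x,y,z=o["eef_rot"]; return o,np.array(o["eef_pos"]),Ro.from_quat([x,y,z,w])
def tool(phi,lean):
    """phi: deg direction pan->handle end; lean deg"""
    a=np.radians(lean);p=np.radians(phi); d=-np.array([np.cos(p),np.sin(p),0])
    z=np.sin(a)*d-np.cos(a)*np.array([0,0,1]); y=np.array([-np.sin(p),np.cos(p),0]); 
    return Ro.from_matrix(np.c_[np.cross(y,z),y,z])
def need(P,R,grasp=True):
    """P target grasp point (19 mm behind TCP)"""
    o,p,r=cur(); T=np.array(P)+(R.as_matrix()[:,2]*.019 if grasp else 0)
    print("t",o["time_s"],"tcp",p,"q",o["q"],"F",o["wrist_force"],"open",o["opening"])
    print("target tcp",T,"world d",T-p,"tool shift/200",r.inv().apply(T-p)/.2,"after-turn shift",R.inv().apply(T-p)/.2,"turn/pi",(r.inv()*R).as_rotvec()/np.pi)
E
python3 - <<'E'
from h import *
c=imaging.camera("wrist"); o,p,r=cur()
print("cam in tool",r.inv().apply(-np.array(c["R"]).T@np.array(c["t"])-p))
need([.60,-.09,.30],tool(248.8,33))
E
python3 -m pendant '[[[0,0,-0.11,0,0,0.055],[0,0,-0.11,0,0,0.055],[0,0,-0.11,0,0,0.055],[0,0,-0.11,0,0,0.055],[0,0,-0.11,0,0,0.055],[0,0,-0.11,0,0,0.055],[0,0,-0.11,0,0,0.055],[0,0,-0.11,0,0,0.055],[0,0,-0.11,0,0,0.055]]]' 0
python3 - <<'E'
from h import *
need([.58,-.13,.30],tool(248.8,33))
E
```

```text
cam in tool [ 0.0694 -0.0004 -0.1428]
t 0.3 tcp [0.2184 0.5317 0.231 ] q [ 0.9747  0.181   1.6073 -0.      1.3538 -0.2063] F [ 0.2583 -0.5153  0.1801] open 1.004231681859677
target tcp [ 0.6037 -0.0804  0.2841] world d [ 0.3853 -0.6121  0.0531] tool shift/200 [-2.9451 -2.0988 -0.2645] after-turn shift [-1.6641  2.903  -1.3971] turn/pi [-0.142   0.1448  0.4788]
time_s: 1.42
eef_pos: [0.2177, 0.5307, 0.4315]
eef_rot: [0.002, 0.84, 0.542, -0.004]
wrist_force: [-0.5, -0.5, 0.7]
opening: 1.002
t 1.425 tcp [0.2177 0.5307 0.4315] q [0.9746 0.0966 1.3078 0.     1.7449 1.3995] F [-0.4967 -0.5319  0.7097] open 1.0023436912173505
target tcp [ 0.5837 -0.1204  0.2841] world d [ 0.366  -0.651  -0.1475] tool shift/200 [-2.2056  3.0102  0.7502] after-turn shift [-2.3917  2.8834 -0.674 ] turn/pi [ 0.0046  0.1857 -0.0171]
```

```bash
python3 -m pendant '[[[-0.18,0.25,0,0,0,0],[-0.18,0.25,0,0,0,0],[-0.18,0.25,0,0,0,0],[-0.18,0.25,0,0,0,0],[-0.18,0.25,0,0,0,0],[-0.18,0.25,0,0,0,0],[-0.18,0.25,0,0,0,0],[-0.18,0.25,0,0,0,0],[-0.18,0.25,0,0,0,0],[-0.18,0.25,0,0,0,0],[-0.18,0.25,0,0,0,0],[-0.18,0.25,0,0,0,0]]]' 0
python3 - <<'E'
from h import *
need([.58,-.13,.30],tool(248.8,34))
E
```

```text
time_s: 2.92
eef_pos: [0.5905, -0.1184, 0.4364]
eef_rot: [0.002, 0.839, 0.544, 0.001]
wrist_force: [1.0, -0.1, 0.7]
opening: 0.999
t 2.925 tcp [ 0.5905 -0.1184  0.4364] q [-0.3945  0.1551  1.2338 -0.0005  1.7481  0.0249] F [ 1.0075 -0.0917  0.6916] open 0.9988098689250885
target tcp [ 0.5838 -0.1201  0.2842] world d [-0.0066 -0.0017 -0.1522] tool shift/200 [-0.021  -0.0304  0.7608] after-turn shift [-0.442  -0.0279  0.6197] turn/pi [ 0.0061  0.189  -0.0148]
```

```bash
python3 -m pendant '[[[0,0,0.1,0,0.05,0],[0,0,0.1,0,0.05,0],[0,0,0.1,0,0.05,0],[0,0,0.1,0,0.039,0],[0,0,0,0,0,0]]]' 0
python3 - <<'E'
from h import *
R=tool(248.8,34); z=R.as_matrix()[:,2]
need(np.array([.6335,.004,.072])-.12*z,R)
c=imaging.camera("wrist");cv2.imwrite("pics/w1.png",c["pixels"])
E
```

```text
time_s: 3.55
eef_pos: [0.6005, -0.107, 0.3548]
eef_rot: [-0.162, 0.802, 0.516, 0.253]
wrist_force: [0.2, -1.0, -0.8]
opening: 0.998
t 3.55 tcp [ 0.6005 -0.107   0.3548] q [-0.6811  0.1698  1.4867  0.5907  1.6428 -0.2582] F [ 0.1949 -1.0061 -0.8231] open 0.9979156911071693
target tcp [ 0.6131 -0.0487  0.1557] world d [ 0.0126  0.0583 -0.1991] tool shift/200 [-0.332  -0.0652  0.9826] after-turn shift [-0.3123 -0.0467  0.99  ] turn/pi [ 0.0108 -0.0055 -0.0148]
```

View pics/w1.png

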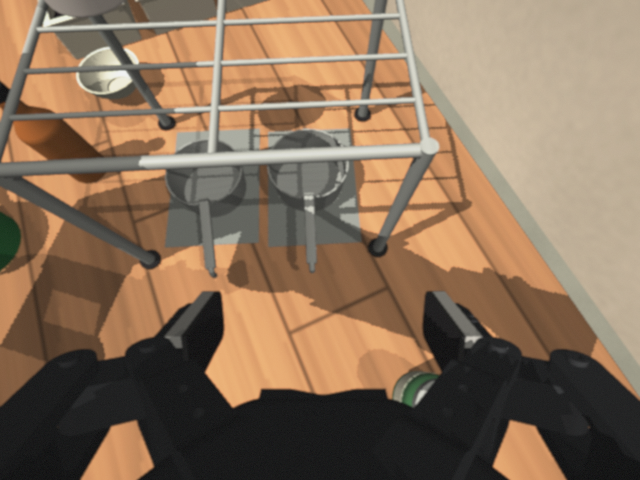

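The wrist view shows the medium handle tip at (311,268), the small's at (211,273), and the front bar spanning (0,165)–(430,148). The jar is behind the fingers at (415,390). I'll cross-check against the earlier positions.

Run:
```python
from h import *
c=imaging.camera("wrist")
for n,u,v in(("m tip",311,268),("m root",309,196),("s tip",211,271),("s root",204,202)): print(n,onz(c,u,v,.074))
print("bar",onz(c,430,147,.27),onz(c,0,165,.27))
o,p,r=cur(); print(r.as_matrix())
```

```text
m tip [ 0.622  -0.0229  0.074 ]
m root [0.6628 0.0766 0.074 ]
s tip [0.4982 0.0287 0.074 ]
s root [0.5211 0.1302 0.074 ]
bar [ 0.7422 -0.0156  0.27  ] [0.4079 0.1161 0.27  ]
[[ 0.3344  0.9109  0.2418]
 [ 0.7495 -0.4126  0.5177]
 [ 0.5713  0.0081 -0.8207]]
```

```bash
python3 -m pendant '[[[-0.08,-0.012,0.24,0.002,0,-0.005],[-0.08,-0.012,0.24,0.002,0,-0.005],[-0.08,-0.012,0.24,0.002,0,-0.005],[-0.08,-0.012,0.24,0.002,0,0],[0,0,0,0,0,0]]]' 0
python3 - <<'E'
from h import *
R=tool(248.3,34); z=R.as_matrix()[:,2]
need(np.array([.6315,.0005,.072])-.05*z,R)
need(np.array([.6315,.0005,.072]),R)
E
```

```text
time_s: 4.28
eef_pos: [0.6262, -0.0515, 0.1716]
eef_rot: [-0.151, 0.783, 0.549, 0.25]
wrist_force: [-0.3, 0.1, 0.4]
opening: 1.003
t 4.275 tcp [ 0.6262 -0.0515  0.1716] q [-0.5689  0.3458  1.649   0.6098  1.3036 -0.4338] F [-0.2605  0.1253  0.4087] open 1.0027720480795752
target tcp [ 0.6251 -0.0156  0.0977] world d [-0.0011  0.0359 -0.0739] tool shift/200 [-0.0667 -0.0827  0.3969] after-turn shift [-0.07   -0.0716  0.3985] turn/pi [0.0068 0.0004 0.0118]
t 4.275 tcp [ 0.6262 -0.0515  0.1716] q [-0.5689  0.3458  1.649   0.6098  1.3036 -0.4338] F [-0.2605  0.1253  0.4087] open 1.0027720480795752
target tcp [0.6354 0.0104 0.0562] world d [ 0.0092  0.0619 -0.1154] tool shift/200 [-0.0663 -0.088   0.6469] after-turn shift [-0.07   -0.0716  0.6485] turn/pi [0.0068 0.0004 0.0118]
```

```bash
python3 -m pendant '[[[-0.035,-0.04,0.13,0.003,0,0.006],[-0.033,-0.035,0.13,0.003,0,0.006],[0,0,0.13,0,0,0],[0,0,0,0,0,0]]]' 0
python3 - <<'E'
from h import *
R=tool(248.3,34); need(np.array([.6315,.0005,.072]),R)
c=imaging.camera("wrist");cv2.imwrite("pics/w2.png",c["pixels"])
E
```

```text
time_s: 4.78
eef_pos: [0.6354, -0.0202, 0.1129]
eef_rot: [-0.153, 0.79, 0.541, 0.246]
wrist_force: [0.6, -0.7, 0.0]
opening: 1.002
t 4.775 tcp [ 0.6354 -0.0202  0.1129] q [-0.5121  0.4251  1.6768  0.6373  1.1866 -0.4333] F [ 0.5804 -0.6936  0.0412] open 1.0023267262752922
target tcp [0.6354 0.0104 0.0562] world d [ 0.      0.0306 -0.0566] tool shift/200 [-0.0375 -0.0632  0.3134] after-turn shift [-0.0404 -0.0564  0.3144] turn/pi [0.0063 0.002  0.005 ]
```

View pics/w2.png

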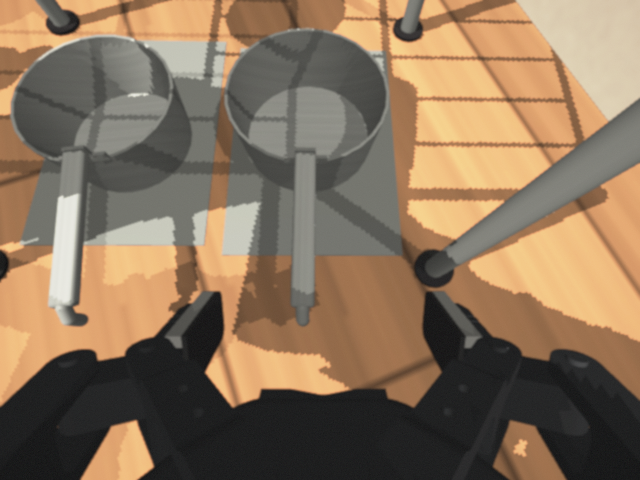

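The medium handle runs (306,150)→(304,303), just left of the finger centre (323). I'll shift −y and advance along z.

```bash
python3 - <<'E'
from h import *
c=imaging.camera("wrist")
print(onz(c,304,300,.076),onz(c,306,155,.076), circ([onz(c,u,v,.06) for u,v in((225,100),(388,100),(303,30),(255,42),(360,50))]))
E
python3 -m pendant '[[[-0.025,-0.035,0.1,0.004,0.001,0.003],[-0.02,-0.03,0.1,0.003,0.001,0.003],[0,-0.01,0.08,0,0,0],[0,0,0,0,0,0]]]' 0
python3 - <<'E'
from h import *
R=tool(248.3,34); need(np.array([.6315,.0005,.072]),R)
c=imaging.camera("wrist");cv2.imwrite("pics/w3.png",c["pixels"])
print(onz(c,304,300,.076))
E
```

```text
[ 0.6274 -0.0141  0.076 ] [0.6624 0.0751 0.076 ] (array([0.6853, 0.1369]), np.float64(0.0626623240131489), array([-0.001 ,  0.0012,  0.    ,  0.0014, -0.0017]))
time_s: 5.38
eef_pos: [0.6328, 0.0056, 0.0616]
eef_rot: [-0.163, 0.792, 0.535, 0.242]
wrist_force: [-0.3, -0.5, 0.2]
opening: 1.0
t 5.375 tcp [0.6328 0.0056 0.0616] q [-0.4764  0.5006  1.6989  0.6709  1.1082 -0.4533] F [-0.3258 -0.5156  0.2211] open 1.0000557595856172
target tcp [0.6354 0.0104 0.0562] world d [ 0.0026  0.0048 -0.0053] tool shift/200 [0.0075 0.0032 0.0371] after-turn shift [0.0074 0.0034 0.0371] turn/pi [ 0.001   0.0002 -0.0008]
[0.6229 0.0056 0.076 ]
```

View pics/w3.png

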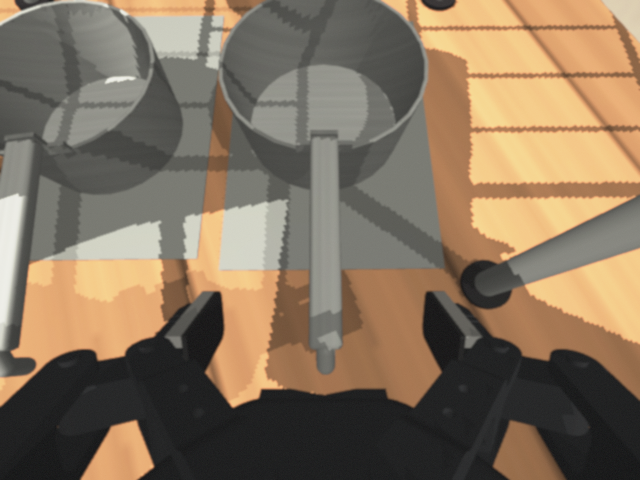

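Centred: the handle is at column 325, bar end near (326,345). A final small advance, then close.

```bash
python3 -m pendant '[[[0.025,0.004,0.05,0,0,0],[0,0,0,0,0,0]]]' 0
python3 - <<'E'
from h import *
need(np.array([.6328,.0037,.072]),tool(248.3,34))
E
python3 -m pendant '[[[0,0,0,0,0,0],[0,0,0,0,0,0],[0,0,0,0,0,0],[0,0,0,0,0,0],[0,0,0,0,0,0],[0,0,0,0,0,0],[0,0,0,0,0,0],[0,0,0,0,0,0]]]' 1
python3 - <<'E'
from h import *
need(np.array([.6328,.0037,.072]),tool(248.3,34))
c=imaging.camera("wrist");cv2.imwrite("pics/w4.png",c["pixels"])
E
```

```text
time_s: 5.68
eef_pos: [0.6385, 0.0141, 0.0569]
eef_rot: [-0.162, 0.792, 0.536, 0.243]
wrist_force: [-0.3, -0.5, -0.1]
opening: 1.004
t 5.675 tcp [0.6385 0.0141 0.0569] q [-0.4589  0.5131  1.6921  0.6783  1.0931 -0.4461] F [-0.2712 -0.4986 -0.0929] open 1.0037273624237135
target tcp [0.6367 0.0136 0.0562] world d [-0.0018 -0.0005 -0.0006] tool shift/200 [-0.0066 -0.0073 -0.0007] after-turn shift [-0.0066 -0.0073 -0.0006] turn/pi [ 0.0017  0.0002 -0.0006]
time_s: 6.68
eef_pos: [0.639, 0.0137, 0.058]
eef_rot: [-0.162, 0.792, 0.536, 0.243]
wrist_force: [-1.0, -0.0, 0.5]
opening: 0.146
t 6.675 tcp [0.639  0.0137 0.058 ] q [-0.4593  0.5115  1.6915  0.6781  1.0941 -0.4463] F [-0.9642 -0.0126  0.4569] open 0.1462549059011429
target tcp [0.6367 0.0136 0.0562] world d [-0.0022 -0.0001 -0.0018] tool shift/200 [-0.0088 -0.0102  0.0046] after-turn shift [-0.0088 -0.0102  0.0047] turn/pi [ 0.002   0.0002 -0.0002]
```

View pics/w4.png

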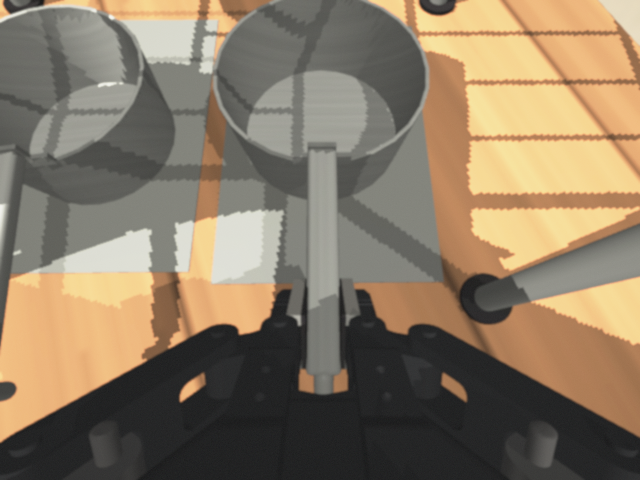

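Gripped (opening 0.146, about 12 mm), handle between the pads at (322,330). Now draw it out roughly 65 mm, close to the table.

```bash
python3 -m pendant '[[[-0.06,0,-0.06,0,0,0],[-0.08,0,-0.058,0,0,0],[-0.08,0,-0.056,0,0,0],[-0.08,0,-0.056,0,0,0],[0,0,0,0,0,0]]]' 1
python3 - <<'E'
from h import *
need(np.array([.6328,.0037,.072])+.065*np.array([np.cos(np.radians(248)),np.sin(np.radians(248)),0]),tool(248.3,34))
o=cur()[0]; print(o["torque"])
c=imaging.camera("wrist");cv2.imwrite("pics/w5.png",c["pixels"])
E
```

```text
time_s: 7.35
eef_pos: [0.6077, -0.0628, 0.0613]
eef_rot: [-0.161, 0.793, 0.535, 0.242]
wrist_force: [0.1, -0.3, -2.5]
opening: 0.148
t 7.35 tcp [ 0.6077 -0.0628  0.0613] q [-0.6     0.4966  1.7046  0.6342  1.1633 -0.5415] F [ 0.0801 -0.3457 -2.5092] open 0.14755606844998875
target tcp [ 0.6124 -0.0467  0.0562] world d [ 0.0047  0.0161 -0.005 ] tool shift/200 [ 0.0555 -0.0086  0.0673] after-turn shift [ 0.0553 -0.008   0.0676] turn/pi [ 0.002   0.0011 -0.0008]
[-0.8215  0.4165  0.057 ]
```

View pics/w5.png

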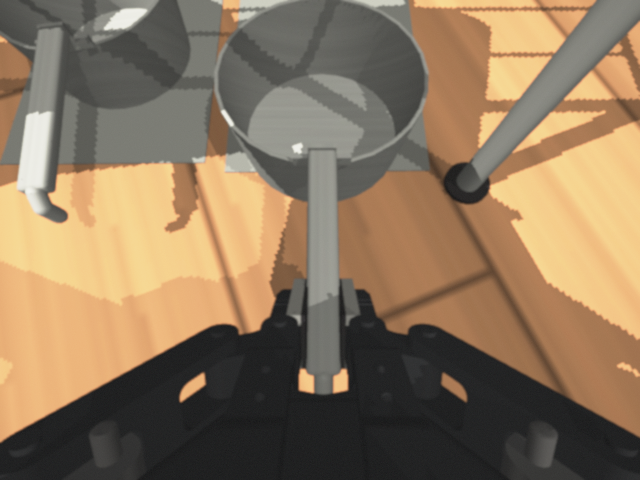

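It moved out 83 mm and partly lifted (2.5 N). I'll set it down and regrip closer to the pan to reduce droop.

```bash
python3 -m pendant '[[[-0.014,0,0.02,0,0,0],[0,0,0,0,0,0]]]' 1
python3 -m pendant '[[[0,0,0,0,0,0],[0,0,0,0,0,0],[0,0,0,0,0,0]]]' 0.6
python3 - <<'E'
from h import *
c=imaging.camera("wrist");cv2.imwrite("pics/w6.png",c["pixels"])
need(cur()[1],tool(248.3,34))
E
```

```text
time_s: 7.65
eef_pos: [0.6087, -0.0624, 0.0578]
eef_rot: [-0.161, 0.793, 0.536, 0.243]
wrist_force: [-1.5, -0.1, 4.3]
opening: 0.148
time_s: 8.02
eef_pos: [0.6095, -0.0609, 0.0582]
eef_rot: [-0.161, 0.792, 0.536, 0.244]
wrist_force: [0.7, 0.2, 0.9]
opening: 0.397
t 8.075 tcp [ 0.6095 -0.0609  0.0582] q [-0.597   0.504   1.7032  0.6402  1.1579 -0.5473] F [ 0.4459 -0.2048  1.1829] open 0.4005317639249002
target tcp [ 0.6134 -0.051   0.0424] world d [ 0.0039  0.0099 -0.0158] tool shift/200 [ 0.     -0.0007  0.095 ] after-turn shift [0.    0.    0.095] turn/pi [0.0023 0.0001 0.0001]
```

View pics/w6.png

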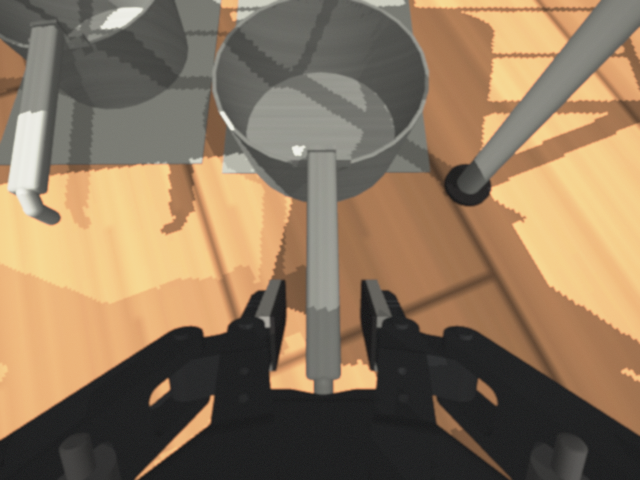

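Run:
```python
from h import *
c=imaging.camera("wrist")
print(circ([onz(c,u,v,.06) for u,v in((214,75),(429,75),(222,115),(420,118),(245,10),(400,14))]), onz(c,322,372,.076))
need([.619,-.0293,.072],tool(248.3,34))
```

```text
(array([0.6579, 0.0648]), np.float64(0.0644393269225008), array([-0.0017, -0.0014,  0.0007,  0.0012,  0.001 ,  0.0001])) [ 0.596  -0.0897  0.076 ]
t 8.125 tcp [ 0.6094 -0.0609  0.0581] q [-0.5972  0.504   1.7033  0.6401  1.1579 -0.5474] F [0.1889 0.9593 0.5153] open 0.3986074610154104
target tcp [ 0.6229 -0.0194  0.0562] world d [ 0.0136  0.0415 -0.0018] tool shift/200 [ 0.1756 -0.0147  0.1293] after-turn shift [ 0.1755 -0.0138  0.1295] turn/pi [0.0023 0.0002 0.    ]
```

```bash
python3 -m pendant '[[[0.06,0,0.043,0,0,0],[0.06,0,0.043,0,0,0],[0.06,0,0.043,0,0,0],[0.01,0,0.01,0,0,0],[0,0,0,0,0,0]]]' 0.6
python3 - <<'E'
from h import *
need([.619,-.0293,.072],tool(248.3,34))
E
python3 -m pendant '[[[0,0,0,0,0,0],[0,0,0,0,0,0],[0,0,0,0,0,0],[0,0,0,0,0,0],[0,0,0,0,0,0],[0,0,0,0,0,0]]]' 1
python3 - <<'E'
from h import *
need([.619,-.0293,.072],tool(248.3,34))
c=imaging.camera("wrist");cv2.imwrite("pics/w7.png",c["pixels"])
E
```

```text
time_s: 8.75
eef_pos: [0.6282, -0.0127, 0.0561]
eef_rot: [-0.162, 0.792, 0.537, 0.244]
wrist_force: [-0.6, -0.7, 0.3]
opening: 0.398
t 8.75 tcp [ 0.6282 -0.0127  0.0561] q [-0.5087  0.51    1.6996  0.6669  1.1142 -0.4877] F [-0.6129 -0.7056  0.271 ] open 0.39798452409200485
target tcp [ 0.6229 -0.0194  0.0562] world d [-0.0052 -0.0067  0.0002] tool shift/200 [-0.0333 -0.0118 -0.0237] after-turn shift [-0.0334 -0.0119 -0.0236] turn/pi [0.0019 0.     0.0004]
time_s: 9.5
eef_pos: [0.628, -0.0131, 0.0562]
eef_rot: [-0.162, 0.792, 0.536, 0.244]
wrist_force: [1.1, 2.3, -0.1]
opening: 0.152
t 9.5 tcp [ 0.628  -0.0131  0.0562] q [-0.5099  0.51    1.6997  0.6677  1.1151 -0.488 ] F [ 1.1026  2.332  -0.0694] open 0.1515948818730264
target tcp [ 0.6229 -0.0194  0.0562] world d [-0.0051 -0.0063  0.0001] tool shift/200 [-0.0319 -0.0117 -0.0221] after-turn shift [-0.0319 -0.0118 -0.022 ] turn/pi [ 0.0019 -0.0003  0.    ]
```

View pics/w7.png

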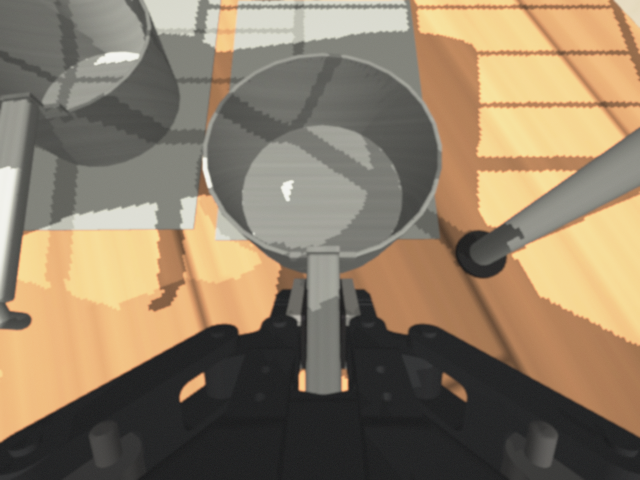

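Rim ellipse: left (204,160), right (440,158), top (322,54). I'll compute the grip radius.

```bash
cat > loc.py <<'E'
from h import *
def rel(pts,z=.06):
    c=imaging.camera("wrist"); o,p,r=cur(); m=r.as_matrix()
    g=p-.019*m[:,2]; C,R,res=circ([onz(c,u,v,z) for u,v in pts]); print("centre",C,"R",R,"res",res,"grasp",g,"r",np.hypot(*(C-g[:2])),"phi",np.degrees(np.arctan2(*(g[:2]-C)[::-1])))
E
python3 - <<'E'
from loc import *
rel([(204,162),(440,160),(322,54),(250,80),(395,82),(222,215),(422,212)])
E
```

```text
centre [0.6553 0.0597] R 0.06187384114105866 res [-0.0001  0.0004  0.0021 -0.0013 -0.0015  0.0004 -0.0001] grasp [ 0.6239 -0.0229  0.0719] r 0.0883818825503362 phi -110.7623331622245
```

```bash
python3 -m pendant '[[[0.03,0,-0.042,0,0,0],[0.02,0,-0.03,0,0,0],[0,0,0,0,0,0],[0,0,0,0,0,0]]]' 1
python3 - <<'E'
from h import *
need([.619,-.0293,.072],tool(248.3,34))
print(cur()[0]["torque"])
for n in("wrist","scene"):
    c=imaging.camera(n);cv2.imwrite(f"pics/{n}8.png",c["pixels"])
E
```

```text
time_s: 10.1
eef_pos: [0.627, -0.0139, 0.0734]
eef_rot: [-0.161, 0.792, 0.536, 0.242]
wrist_force: [-0.3, -0.2, -3.2]
opening: 0.148
t 10.1 tcp [ 0.627  -0.0139  0.0734] q [-0.5103  0.479   1.6997  0.6546  1.1388 -0.465 ] F [-0.3295 -0.1503 -3.2115] open 0.14822183624766763
target tcp [ 0.6229 -0.0194  0.0562] world d [-0.0041 -0.0055 -0.0172] tool shift/200 [-0.0754 -0.0089  0.0528] after-turn shift [-0.0755 -0.0086  0.0527] turn/pi [ 0.0017  0.0008 -0.0001]
[-0.8228  0.2898 -0.0046]
```

View pics/wrist8.png

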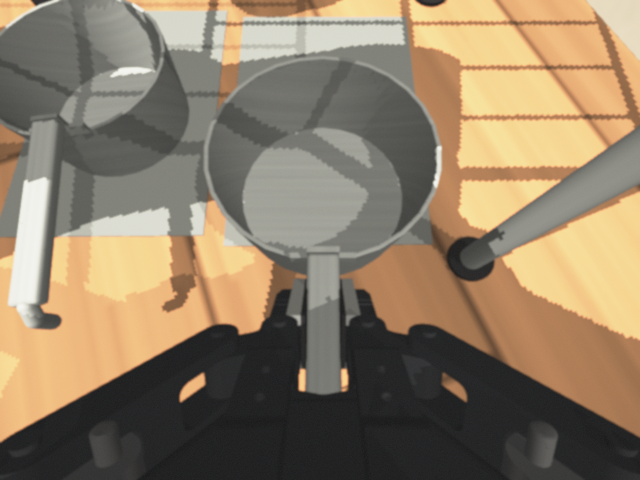

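View pics/scene8.png

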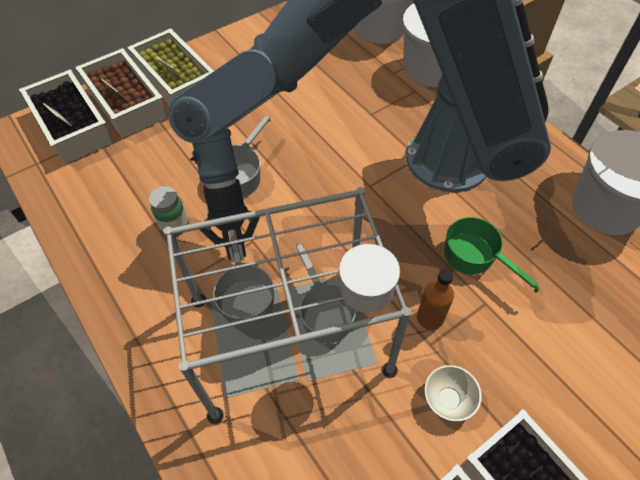

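Full weight lifted (about 3.3 N). The rim top moved only 3 px (54→57), roughly 1° of droop. Pulling it clear of the shelf now.

```bash
python3 -m pendant '[[[-0.04,0,-0.03,0,0,0],[-0.058,0,-0.05,0,0,0],[-0.058,0,-0.052,0,0,0],[-0.058,0,-0.054,0,0,0],[-0.058,0,-0.054,0,0,0],[-0.058,0,-0.054,0,0,0],[-0.058,0,-0.054,0,0,0],[-0.058,0,-0.054,0,0,0],[-0.03,0,-0.03,0,0,0],[0,0,0,0,0,0]]]' 1
python3 - <<'E'
from h import *
need([.577,-.14,.2],tool(248.3,34))
print(cur()[0]["torque"])
for n in("wrist","top"):
    c=imaging.camera(n);cv2.imwrite(f"pics/{n}9.png",c["pixels"])
E
```

```text
time_s: 11.45
eef_pos: [0.5759, -0.1424, 0.0933]
eef_rot: [-0.16, 0.793, 0.535, 0.242]
wrist_force: [0.4, -0.3, -3.0]
opening: 0.154
t 11.45 tcp [ 0.5759 -0.1424  0.0933] q [-0.7424  0.4567  1.6808  0.5766  1.2817 -0.6064] F [ 0.4151 -0.3364 -2.9664] open 0.15430343369438373
target tcp [ 0.5809 -0.1301  0.1842] world d [0.0051 0.0122 0.0909] tool shift/200 [ 0.3078  0.0028 -0.3409] after-turn shift [ 0.309   0.0009 -0.3398] turn/pi [ 0.0024  0.0011 -0.0007]
[-0.8009  0.3786 -0.013 ]
```

View pics/wrist9.png

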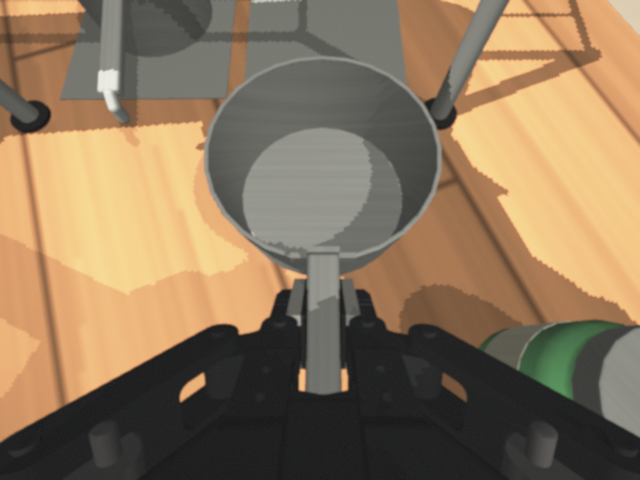

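View pics/top9.png

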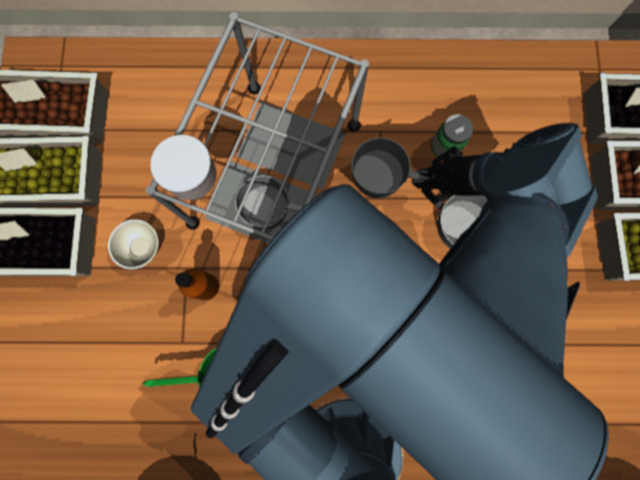

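The pan is clear of the shelf (about 27 mm). The jar is near the gripper's right at (600,370). Raise straight up, and refine the large pan's position from the first scene picture.

```bash
python3 -m pendant '[[[0.03,0,-0.05,0,0,0],[0.05,0,-0.075,0,0,0],[0.05,0,-0.075,0,0,0],[0.05,0,-0.075,0,0,0],[0.03,0,-0.045,0,0,0],[0,0,0,0,0,0]]]' 1
python3 - <<'E'
from h import *
s=cv2.imread("pics/scene0.png");cv2.imwrite("pics/s2.png",cv2.resize(s[110:205,195:280],None,fx=6,fy=6,interpolation=cv2.INTER_CUBIC))
p=np.array([.4923,-.2675])+.088*np.array([np.cos(np.radians(260)),np.sin(np.radians(260))])
need([p[0],p[1],.2],tool(260,34))
E
```

```text
time_s: 12.3
eef_pos: [0.5762, -0.1406, 0.1771]
eef_rot: [-0.16, 0.792, 0.537, 0.243]
wrist_force: [0.3, 0.6, -4.0]
opening: 0.153
t 12.3 tcp [ 0.5762 -0.1406  0.1771] q [-0.7397  0.335   1.6495  0.5583  1.4096 -0.5242] F [ 0.3437  0.6007 -4.0077] open 0.15282930416664328
target tcp [ 0.4789 -0.3437  0.1842] world d [-0.0973 -0.2031  0.0072] tool shift/200 [-0.9136 -0.0735 -0.6551] after-turn shift [-0.8792 -0.3028 -0.6362] turn/pi [ 0.0386  0.0014 -0.0533]
```

View pics/s2.png

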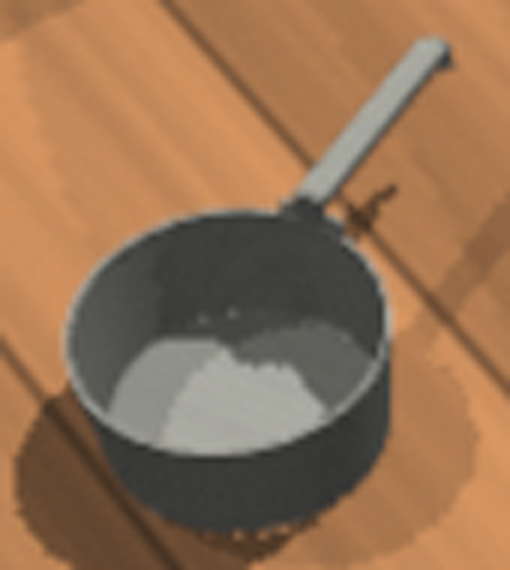

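Large rim in scene crop: left 66, right 389, bottom (215,456), top (250,211). Move over the large pan.

```bash
python3 - <<'E'
from h import *
S=imaging.camera("scene"); s2=lambda x,y:(195+(x+.5)/6-.5,110+(y+.5)/6-.5)
print(circ([onz(S,*s2(*q),.06) for q in((66,338),(389,330),(215,456),(250,211),(110,255),(350,400),(125,425))]))
E
python3 -m pendant '[[[-0.06,-0.02,-0.045,0.013,0,-0.018],[-0.112,-0.025,-0.08,0.013,0,-0.018],[-0.112,-0.03,-0.08,0.013,0,-0.018],[-0.112,-0.035,-0.08,0,0,0],[-0.112,-0.035,-0.08,0,0,0],[-0.112,-0.035,-0.08,0,0,0],[-0.112,-0.035,-0.08,0,0,0],[-0.08,-0.03,-0.06,0,0,0],[0,0,0,0,0,0]]]' 1
python3 - <<'E'
from h import *
p=np.array([.4923,-.2675])+.088*np.array([np.cos(np.radians(260)),np.sin(np.radians(260))])
need([p[0],p[1],.18],tool(260,34))
for n in("wrist","scene"):
    c=imaging.camera(n);cv2.imwrite(f"pics/{n}10.png",c["pixels"])
E
```

```text
(array([ 0.491 , -0.2688]), np.float64(0.06630444851729138), array([ 0.0004,  0.0001,  0.002 , -0.0006,  0.0009, -0.0004, -0.0025]))
time_s: 13.48
eef_pos: [0.4812, -0.3283, 0.1751]
eef_rot: [-0.194, 0.73, 0.616, 0.222]
wrist_force: [-0.5, -0.2, -4.2]
opening: 0.153
t 13.475 tcp [ 0.4812 -0.3283  0.1751] q [-1.0133  0.5136  1.4064  0.3778  1.6898 -0.8896] F [-0.5109 -0.176  -4.1643] open 0.15321413832292044
target tcp [ 0.4789 -0.3437  0.1642] world d [-0.0023 -0.0154 -0.0109] tool shift/200 [-0.0947  0.0018  0.0012] after-turn shift [-0.0947  0.0019  0.0016] turn/pi [-0.0042 -0.0014  0.0006]
```

View pics/wrist10.png

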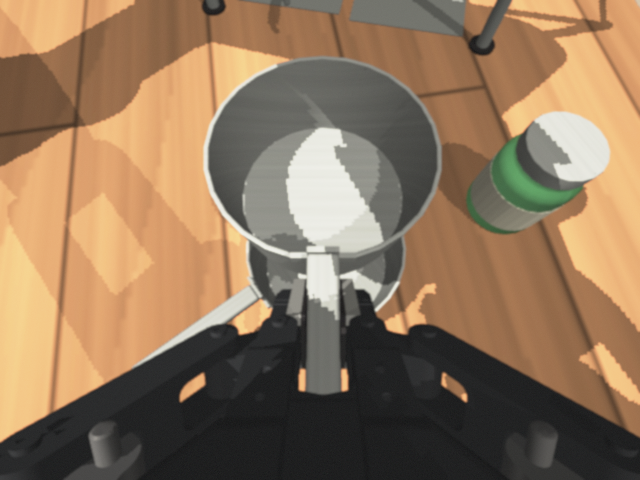

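View pics/scene10.png

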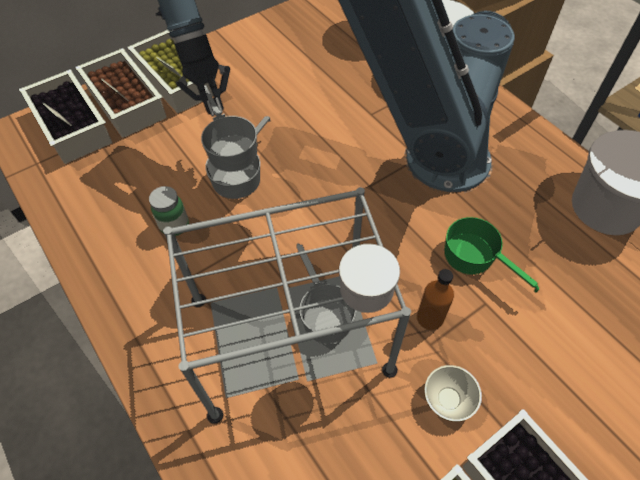

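Medium rim in the wrist view: (204,160)–(440,160), top (322,57). The large pan peeks out below it at (249–405,255). Measuring the held pan from the wrist and scene views.

Run:
```python
from loc import *
o,p,r=cur(); g=p-.019*r.as_matrix()[:,2]; print(g)
for z in (.175,.179,.183): rel([(204,162),(441,160),(322,57),(250,82),(395,84),(222,215),(422,212)],z)
s=cv2.imread("pics/scene10.png");cv2.imwrite("pics/s3.png",cv2.resize(s[105:205,190:280],None,fx=6,fy=6,interpolation=cv2.INTER_CUBIC))
t=imaging.camera("top")["pixels"];cv2.imwrite("pics/t3.png",t[100:340,380:600].repeat(2,0).repeat(2,1))
```

```text
[ 0.4801 -0.3372  0.1909]
centre [ 0.4927 -0.2476] R 0.06332624281025918 res [ 0.0002  0.001   0.0016 -0.0007 -0.0018 -0.0001 -0.0003] grasp [ 0.4804 -0.3369  0.1911] r 0.0901245196045084 phi -97.88894463172736
centre [ 0.4925 -0.2497] R 0.06177420657389485 res [ 0.0002  0.001   0.0016 -0.0007 -0.0017 -0.0001 -0.0003] grasp [ 0.4805 -0.3367  0.1912] r 0.08780340687222885 phi -97.87686283631159
centre [ 0.4923 -0.2521] R 0.060208641214041764 res [ 0.0002  0.001   0.0015 -0.0007 -0.0017 -0.0001 -0.0003] grasp [ 0.4806 -0.3367  0.1914] r 0.08537624482481057 phi -97.87515863195915
```

View pics/s3.png

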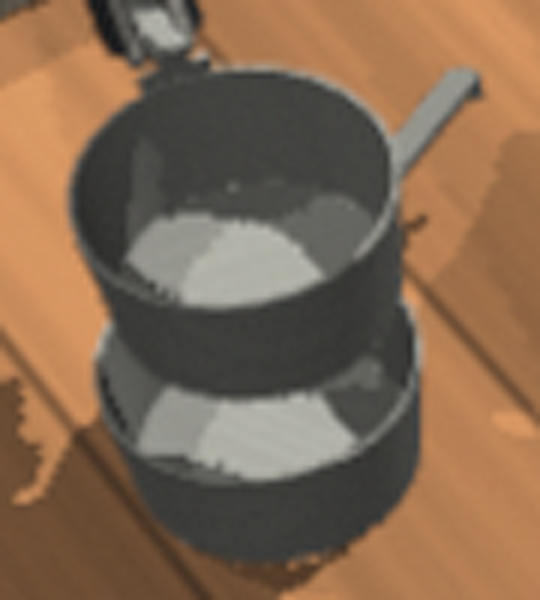

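View pics/t3.png

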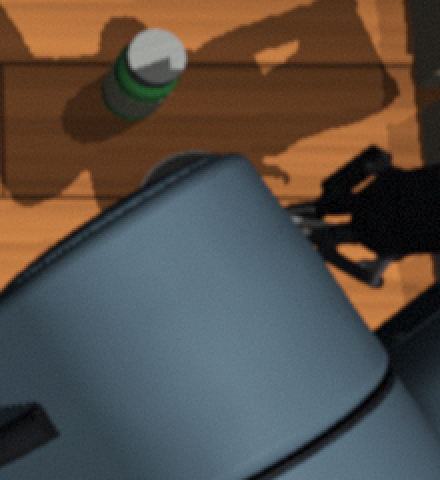

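The held pan's rim in the scene crop: left 71, right 404, top 66, bottom 308. Using the same camera gives the offset relative to the large pan.

Run:
```python
from loc import *
o,p,r=cur(); m=r.as_matrix(); print("tool phi",np.degrees(np.arctan2(-m[1,2],-m[0,2])), "lean",np.degrees(np.arccos(-m[2,2])), "y az",np.degrees(np.arctan2(m[1,1],m[0,1])),"y.z",m[2,1])
S=imaging.camera("scene"); s=lambda x,y:(190+(x+.5)/6-.5,105+(y+.5)/6-.5)
for z in (.175,.179): print(circ([onz(S,*s(*q),z) for q in((71,195),(404,190),(220,308),(250,66),(105,118),(360,95),(120,275),(365,255))]))
need([.4918-.0,-.268,.191],r)
```

```text
tool phi -98.48891092264664 lean 34.250064638472686 y az -9.303477449634173 y.z -0.00967916474667202
(array([ 0.4902, -0.252 ]), np.float64(0.06347488507699885), array([-0.0001,  0.0001,  0.0009, -0.0007,  0.0013, -0.0002, -0.0014,
        0.0001]))
(array([ 0.4917, -0.2483]), np.float64(0.06319073916561815), array([-0.0001,  0.0001,  0.0009, -0.0007,  0.0013, -0.0002, -0.0014,
        0.0001]))
t 13.825 tcp [ 0.4821 -0.3263  0.1758] q [-1.0099  0.5117  1.4076  0.378   1.69   -0.8894] F [ 0.7867 -0.7129 -4.7856] open 0.14980752153867227
target tcp [ 0.4934 -0.2574  0.1753] world d [ 0.0112  0.0689 -0.0005] tool shift/200 [ 0.2871 -0.0002  0.1984] after-turn shift [ 0.2871 -0.0002  0.1984] turn/pi [ 0.      0.0001 -0.    ]
```

Run:
```python
from loc import *
o,p,r=cur(); m=r.as_matrix(); need(p-.019*m[:,2]+[-.001,-.0195,0],tool(261.5,34))
need(p-.019*m[:,2]+[-.001,-.0195,-.045],tool(261.5,34))
```

```text
t 13.825 tcp [ 0.4821 -0.3263  0.1758] q [-1.0099  0.5117  1.4076  0.378   1.69   -0.8894] F [ 0.7867 -0.7129 -4.7856] open 0.14980752153867227
target tcp [ 0.4811 -0.3459  0.1757] world d [-0.001  -0.0196 -0.    ] tool shift/200 [-0.0806  0.0108 -0.0547] after-turn shift [-0.081   0.0095 -0.0543] turn/pi [-0.     -0.0013 -0.0054]
t 13.825 tcp [ 0.4821 -0.3263  0.1758] q [-1.0099  0.5117  1.4076  0.378   1.69   -0.8894] F [ 0.7867 -0.7129 -4.7856] open 0.14980752153867227
target tcp [ 0.4811 -0.3459  0.1307] world d [-0.001  -0.0196 -0.045 ] tool shift/200 [-0.2071  0.013   0.1313] after-turn shift [-0.2068  0.0095  0.1322] turn/pi [-0.     -0.0013 -0.0054]
```

```bash
python3 -m pendant '[[[-0.035,0.005,-0.022,0,0,-0.003],[-0.045,0.005,-0.03,0,-0.001,-0.003],[-0.042,0,0.06,0,0,0],[-0.042,0,0.06,0,0,0],[-0.042,0,0.06,0,0,0],[0,0,0,0,0,0],[0,0,0,0,0,0]]]' 1
python3 - <<'E'
from loc import *
o,p,r=cur(); m=r.as_matrix(); need([.480,-.354,.146],tool(261.5,34))
print("tool phi",np.degrees(np.arctan2(-m[1,2],-m[0,2])),m[2,1])
s=imaging.camera("scene")["pixels"];cv2.imwrite("pics/s4.png",cv2.resize(s[105:205,190:280],None,fx=6,fy=6,interpolation=cv2.INTER_CUBIC))
s=imaging.camera("wrist")["pixels"];cv2.imwrite("pics/w11.png",s)
E
```

```text
time_s: 14.7
eef_pos: [0.481, -0.3463, 0.1269]
eef_rot: [-0.192, 0.723, 0.625, 0.222]
wrist_force: [0.5, -0.7, -3.7]
opening: 0.15
t 14.7 tcp [ 0.481  -0.3463  0.1269] q [-1.0259  0.5976  1.3861  0.3663  1.6351 -0.9472] F [ 0.5435 -0.7    -3.6841] open 0.1501251050016348
target tcp [ 0.4816 -0.3435  0.1302] world d [0.0006 0.0029 0.0033] tool shift/200 [ 0.0213  0.0009 -0.0055] after-turn shift [ 0.0213  0.0009 -0.0055] turn/pi [-0.0005 -0.0008  0.001 ]
tool phi -98.3322803848172 0.00034955762227945053
```

View pics/s4.png

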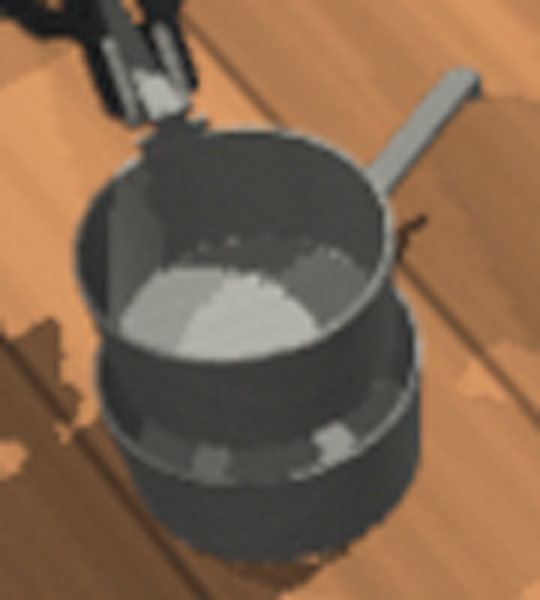

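View pics/w11.png

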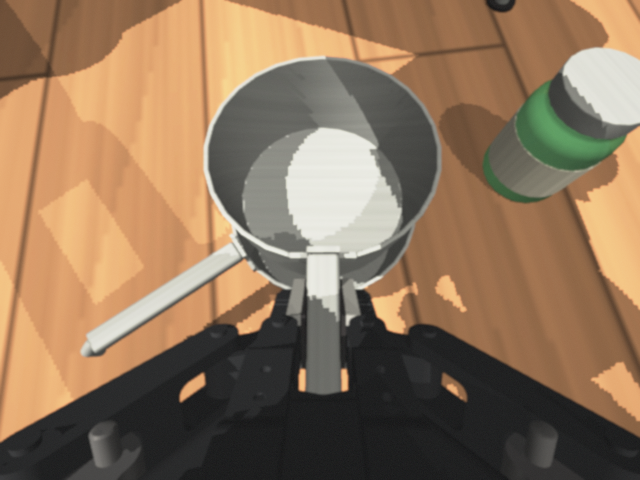

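Medium rim in the scene crop: left 77, right 391, top 128, bottom 360. Large: left 97, right 421, bottom 482.

Run:
```python
from loc import *
S=imaging.camera("scene"); s=lambda x,y:(190+(x+.5)/6-.5,105+(y+.5)/6-.5)
for z in (.126,.130): print(circ([onz(S,*s(*q),z) for q in((77,245),(391,240),(220,360),(240,128),(105,178),(350,160),(120,325),(360,305))]))
print(circ([onz(S,*s(*q),.06) for q in((97,370),(421,345),(250,482),(130,440),(385,425),(180,470))]))
for z in (.126,.130): rel([(204,162),(441,160),(322,57),(250,82),(395,84),(222,215),(422,212)],z)
W=imaging.camera("wrist"); print("large wrist pts r:",[np.hypot(*(onz(W,u,v,.06)[:2]-[.4918,-.268])) for u,v in((246,257),(413,235),(270,284),(400,262))])
```

```text
(array([ 0.4893, -0.2721]), np.float64(0.062372391929317254), array([-0.0005,  0.0001,  0.0009, -0.0004,  0.0022, -0.0012, -0.0022,
        0.001 ]))
(array([ 0.4907, -0.2684]), np.float64(0.06210769650486528), array([-0.0005,  0.0001,  0.0009, -0.0004,  0.0022, -0.0012, -0.0022,
        0.001 ]))
(array([ 0.4902, -0.2694]), np.float64(0.06650012397479656), array([ 0.0002,  0.0001,  0.0007, -0.0004, -0.0004, -0.0002]))
centre [ 0.4908 -0.2669] R 0.06364165714732768 res [ 0.0002  0.0011  0.0016 -0.001  -0.0015  0.0001 -0.0005] grasp [ 0.4795 -0.3572  0.1433] r 0.09100284931265473 phi -97.12967536345549
centre [ 0.4905 -0.2695] R 0.0620717536397395 res [ 0.0002  0.0011  0.0015 -0.0009 -0.0015  0.0001 -0.0005] grasp [ 0.4795 -0.3572  0.1433] r 0.08840006279701587 phi -97.14533380833643
large wrist pts r: [np.float64(0.06795980621325876), np.float64(0.06843608540028512), np.float64(0.07050892632982302), np.float64(0.06957221069457413)]
```

Both views put the axes within about 2 mm of each other. Descend straight in steps, watching the force.

```bash
python3 -m pendant '[[[-0.028,0,0.041,0,0,0],[-0.028,0,0.041,0,0,0],[-0.028,0,0.041,0,0,0],[-0.028,0,0.041,0,0,0],[0,0,0,0,0,0]]]' 1
python3 - <<'E'
from loc import *
need([.4795,-.3572,.075],tool(261.7,34))
s=imaging.camera("wrist")["pixels"];cv2.imwrite("pics/w12.png",s)
E
```

```text
time_s: 15.62
eef_pos: [0.4808, -0.3466, 0.0844]
eef_rot: [-0.192, 0.723, 0.625, 0.222]
wrist_force: [-0.8, 0.6, -4.3]
opening: 0.147
t 15.625 tcp [ 0.4808 -0.3466  0.0844] q [-1.0261  0.6531  1.3967  0.3651  1.5729 -0.971 ] F [-0.8458  0.5659 -4.273 ] open 0.1467368738478022
target tcp [ 0.481  -0.3467  0.0592] world d [ 0.0002 -0.0001 -0.0252] tool shift/200 [-0.0708  0.0009  0.104 ] after-turn shift [-0.0706  0.001   0.1041] turn/pi [ 0.0001 -0.0006  0.0001]
```

View pics/w12.png

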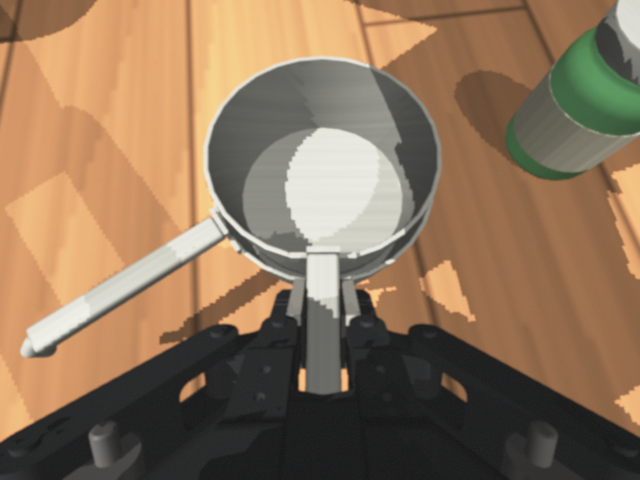

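The medium is 42 mm down, no contact, evenly inside the large rim. Continue more gently.

```bash
python3 -m pendant '[[[-0.018,0,0.026,0,0,0],[-0.018,0,0.026,0,0,0],[0,0,0,0,0,0]]]' 1
python3 -m pendant '[[[-0.014,0,0.02,0,0,0],[0,0,0,0,0,0]]]' 1
python3 - <<'E'
from loc import *
need([.4795,-.3572,.075],tool(261.7,34)); print(cur()[0]["torque"])
s=imaging.camera("wrist")["pixels"];cv2.imwrite("pics/w13.png",s)
E
```

```text
time_s: 16.05
eef_pos: [0.4814, -0.3474, 0.072]
eef_rot: [-0.191, 0.723, 0.626, 0.222]
wrist_force: [0.3, 0.2, -3.1]
opening: 0.153
time_s: 16.3
eef_pos: [0.4814, -0.3476, 0.067]
eef_rot: [-0.191, 0.723, 0.626, 0.222]
wrist_force: [-0.8, -0.1, -3.9]
opening: 0.15
t 16.3 tcp [ 0.4814 -0.3476  0.067 ] q [-1.0263  0.6779  1.3971  0.3654  1.5472 -0.9811] F [-0.8284 -0.0679 -3.9371] open 0.14971846849509518
target tcp [ 0.481  -0.3467  0.0592] world d [-0.0004  0.0009 -0.0077] tool shift/200 [-0.018  -0.0027  0.0344] after-turn shift [-0.018  -0.0026  0.0344] turn/pi [ 0.0006 -0.0001  0.0003]
[-0.9256  0.1597  0.0024]
```

View pics/w13.png

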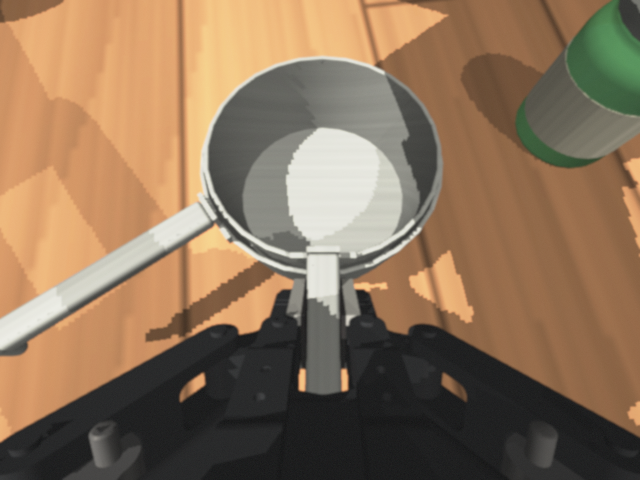

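Still free, with an even gap around. About 8 mm left.

```bash
python3 -m pendant '[[[-0.01,0,0.014,0,0,0],[0,0,0,0,0,0]]]' 1
python3 -m pendant '[[[-0.009,0,0.012,0,0,0],[0,0,0,0,0,0]]]' 1
python3 - <<'E'
from loc import *
need([.4795,-.3572,.075],tool(261.7,34)); print(cur()[0]["torque"])
E
```

```text
time_s: 16.6
eef_pos: [0.4817, -0.3481, 0.0639]
eef_rot: [-0.19, 0.723, 0.626, 0.222]
wrist_force: [0.3, -0.6, -4.5]
opening: 0.146
time_s: 16.85
eef_pos: [0.4818, -0.3483, 0.0609]
eef_rot: [-0.19, 0.723, 0.626, 0.222]
wrist_force: [-0.4, -0.0, -3.0]
opening: 0.148
t 16.85 tcp [ 0.4818 -0.3483  0.0609] q [-1.0264  0.687   1.3963  0.3657  1.5384 -0.9848] F [-0.4188 -0.0074 -2.9729] open 0.14816597079665103
target tcp [ 0.481  -0.3467  0.0592] world d [-0.0007  0.0016 -0.0016] tool shift/200 [ 0.0015 -0.0048  0.0108] after-turn shift [ 0.0015 -0.0048  0.0108] turn/pi [0.0009 0.0002 0.0005]
[-0.8734  0.1034  0.0493]
```

```bash
python3 -m pendant '[[[-0.005,-0.003,0.01,0,0,0],[0,0,0,0,0,0]]]' 1
python3 -m pendant '[[[-0.005,0,0.008,0,0,0],[0,0,0,0,0,0]]]' 1
python3 - <<'E'
from loc import *
need([.4795,-.3572,.075],tool(261.7,34)); print(cur()[0]["torque"])
s=imaging.camera("wrist")["pixels"];cv2.imwrite("pics/w14.png",s)
s=imaging.camera("scene")["pixels"];cv2.imwrite("pics/s14.png",cv2.resize(s[105:205,190:280],None,fx=6,fy=6,interpolation=cv2.INTER_CUBIC))
E
```

```text
time_s: 17.1
eef_pos: [0.4816, -0.3483, 0.0593]
eef_rot: [-0.189, 0.723, 0.626, 0.222]
wrist_force: [-0.7, 0.9, -2.3]
opening: 0.151
time_s: 17.35
eef_pos: [0.4817, -0.3484, 0.0592]
eef_rot: [-0.189, 0.723, 0.626, 0.223]
wrist_force: [0.6, 1.0, -2.3]
opening: 0.147
t 17.35 tcp [ 0.4817 -0.3484  0.0592] q [-1.0273  0.6893  1.3968  0.3668  1.5358 -0.9878] F [ 0.6307  1.018  -2.3011] open 0.1469983737867739
target tcp [ 0.481  -0.3467  0.0592] world d [-0.0007  0.0017  0.    ] tool shift/200 [ 0.0069 -0.0046  0.0044] after-turn shift [ 0.0069 -0.0046  0.0044] turn/pi [ 0.0013 -0.      0.0009]
[-0.3517  0.0922  0.0603]
```

View pics/w14.png

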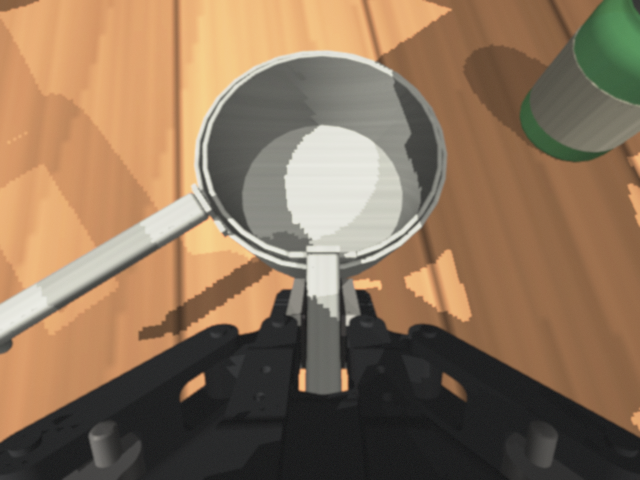

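View pics/s14.png

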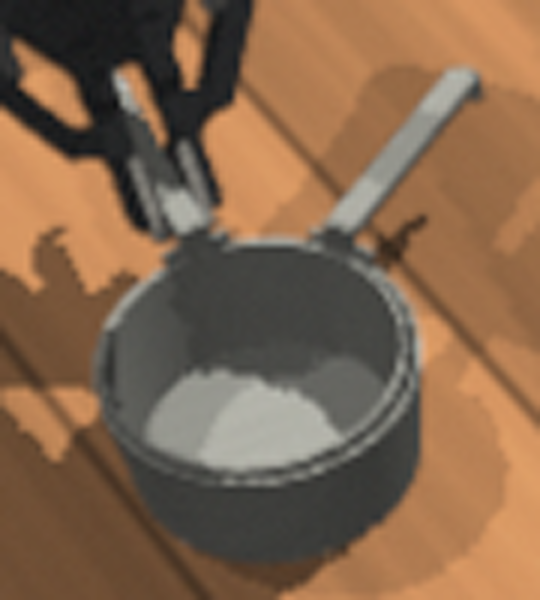

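Nearly home: the rims are flush and the torque has dropped. Lower one last bit, then release.

```bash
python3 -m pendant '[[[-0.006,0,0.009,0,0,0],[0,0,0,0,0,0]]]' 1
python3 - <<'E'
from loc import *
need([.4795,-.3572,.075],tool(261.7,34)); print(cur()[0]["torque"])
E
python3 -m pendant '[[[0,0,0,0,0,0],[0,0,0,0,0,0],[0,0,0,0,0,0],[0,0,0,0,0,0]]]' 0.5
python3 - <<'E'
from loc import *
need([.4795,-.3572,.075],tool(261.7,34))
s=imaging.camera("wrist")["pixels"];cv2.imwrite("pics/w15.png",s)
s=imaging.camera("scene")["pixels"];cv2.imwrite("pics/s15.png",cv2.resize(s[105:205,190:280],None,fx=6,fy=6,interpolation=cv2.INTER_CUBIC))
E
```

```text
time_s: 17.7
eef_pos: [0.4818, -0.3488, 0.0591]
eef_rot: [-0.189, 0.722, 0.626, 0.223]
wrist_force: [-1.4, 2.9, -0.4]
opening: 0.147
t 17.7 tcp [ 0.4818 -0.3488  0.0591] q [-1.0277  0.6904  1.3955  0.3672  1.5366 -0.989 ] F [-1.3825  2.9357 -0.3615] open 0.14715107466848273
target tcp [ 0.481  -0.3467  0.0592] world d [-0.0008  0.0021  0.0001] tool shift/200 [ 0.0086 -0.0054  0.0051] after-turn shift [ 0.0086 -0.0054  0.0051] turn/pi [ 0.0014 -0.0002  0.0012]
[0.0137 0.1192 0.1092]
time_s: 18.2
eef_pos: [0.4821, -0.3489, 0.0584]
eef_rot: [-0.189, 0.723, 0.626, 0.223]
wrist_force: [0.7, -0.0, 0.3]
opening: 0.501
t 18.2 tcp [ 0.4821 -0.3489  0.0584] q [-1.0274  0.6912  1.3955  0.3673  1.5349 -0.9889] F [ 0.7088 -0.0195  0.2595] open 0.5010232028537153
target tcp [ 0.481  -0.3467  0.0592] world d [-0.001   0.0022  0.0008] tool shift/200 [ 0.0107 -0.0067  0.0023] after-turn shift [ 0.0107 -0.0068  0.0023] turn/pi [ 0.0015 -0.      0.0012]
```

View pics/w15.png

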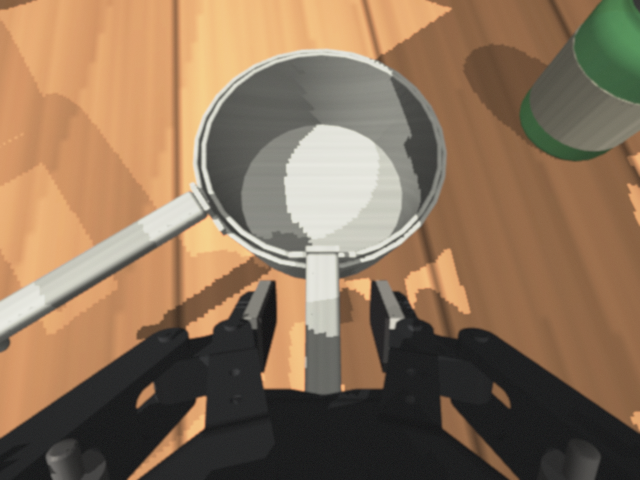

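View pics/s15.png

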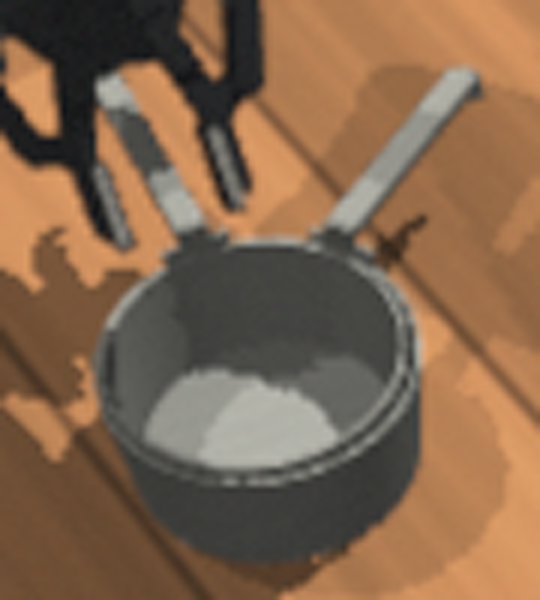

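Medium is home: rims concentric and released, handle free between the fingers. Retract along the tool axis and go for the small pan.

```bash
python3 -m pendant '[[[0,0,-0.1,0,0,0],[0,0,-0.18,0,0,0],[0,0,-0.2,0,0,0],[0,0,-0.2,0,0,0],[0,0,-0.2,0,0,0]]]' 0.5
python3 - <<'E'
from loc import *
R=tool(257.3,34);z=R.as_matrix()[:,2]
need(np.array([.5033,.0525,.072])-.12*z,R)
s=imaging.camera("wrist")["pixels"];cv2.imwrite("pics/w16.png",s)
E
```

```text
time_s: 18.92
eef_pos: [0.4656, -0.4492, 0.2107]
eef_rot: [-0.191, 0.722, 0.626, 0.223]
wrist_force: [-0.3, -1.0, -0.8]
opening: 0.5
t 18.925 tcp [ 0.4656 -0.4492  0.2107] q [-1.1138  0.6584  1.1109  0.3399  1.8638 -0.9547] F [-0.3221 -0.9505 -0.755 ] open 0.5002810923361636
target tcp [ 0.4909 -0.0026  0.1557] world d [ 0.0253  0.4466 -0.055 ] tool shift/200 [ 1.6911 -0.1952  1.4768] after-turn shift [ 1.6754 -0.3677  1.4617] turn/pi [-0.013  -0.0007  0.0212]
```

View pics/w16.png

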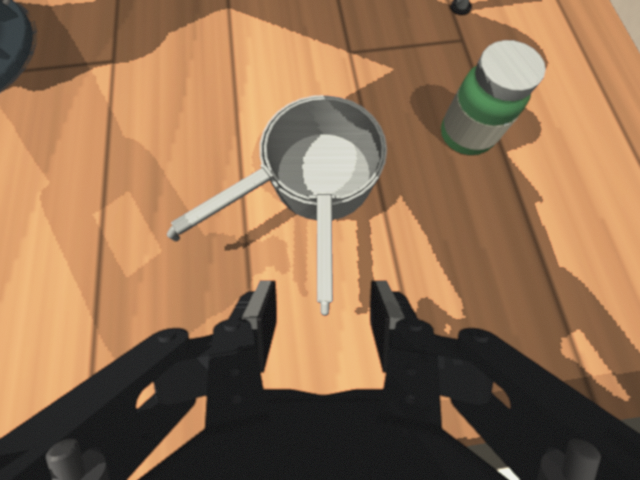

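The nested pair sits fine: large rim (262–386, top 96), handles well apart. Moving to the small pan.

```bash
python3 -m pendant '[[[0.15,-0.02,0.1,-0.006,0,0.01],[0.228,-0.03,0.154,-0.006,0,0.01],[0.228,-0.03,0.154,0,0,0],[0.228,-0.03,0.154,0,0,0],[0.228,-0.035,0.154,0,0,0],[0.228,-0.035,0.154,0,0,0],[0.228,-0.035,0.154,0,0,0],[0.1,0,0.07,0,0,0],[0,0,0,0,0,0]]]' 0
python3 - <<'E'
from loc import *
R=tool(257.3,34);z=R.as_matrix()[:,2]
need(np.array([.5033,.0525,.072])-.12*z,R)
need(np.array([.5033,.0525,.072])-.05*z,R)
s=imaging.camera("wrist")["pixels"];cv2.imwrite("pics/w17.png",s)
E
```

```text
time_s: 20.1
eef_pos: [0.5074, -0.0605, 0.2207]
eef_rot: [-0.168, 0.749, 0.599, 0.228]
wrist_force: [0.7, -0.5, 0.5]
opening: 0.999
t 20.1 tcp [ 0.5074 -0.0605  0.2207] q [-0.6882  0.1154  1.8134  0.5193  1.4882 -0.5837] F [ 0.6609 -0.4721  0.4521] open 0.9991721614307372
target tcp [ 0.4909 -0.0026  0.1557] world d [-0.0165  0.0579 -0.065 ] tool shift/200 [ 0.0464 -0.1526  0.4133] after-turn shift [ 0.0375 -0.1442  0.4172] turn/pi [0.0066 0.006  0.002 ]
t 20.1 tcp [ 0.5074 -0.0605  0.2207] q [-0.6882  0.1154  1.8134  0.5193  1.4882 -0.5837] F [ 0.6609 -0.4721  0.4521] open 0.9991721614307372
target tcp [0.4995 0.0356 0.0977] world d [-0.0079  0.0961 -0.123 ] tool shift/200 [ 0.0531 -0.1598  0.7632] after-turn shift [ 0.0375 -0.1442  0.7672] turn/pi [0.0066 0.006  0.002 ]
```

View pics/w17.png

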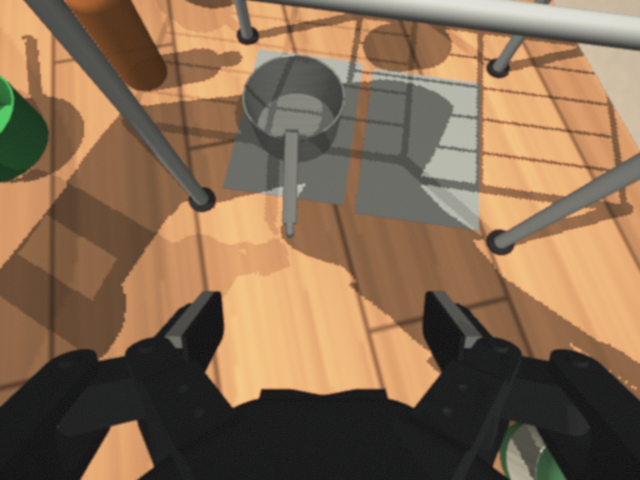

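The small pan's handle runs (291,135)→(289,232), rim (243–345, top 55). Check and advance.

```bash
python3 - <<'E'
from loc import *
c=imaging.camera("wrist")
print(onz(c,290,226,.076),onz(c,291,140,.076)); rel([(243,100),(345,98),(294,55),(262,65),(328,66)])
E
python3 -m pendant '[[[0.02,-0.05,0.14,0.003,0.003,0.001],[0.02,-0.055,0.16,0.003,0.003,0.001],[0.013,-0.055,0.16,0,0,0],[0,0,0.14,0,0,0],[0,0,0,0,0,0]]]' 0
python3 - <<'E'
from loc import *
R=tool(257.3,34);z=R.as_matrix()[:,2]
need(np.array([.5033,.0525,.072]),R)
c=imaging.camera("wrist");s=c["pixels"];cv2.imwrite("pics/w18.png",s)
E
```

```text
[0.4982 0.0286 0.076 ] [0.518 0.121 0.076]
centre [0.5346 0.1872] R 0.05812451995574183 res [ 0.0001  0.0001  0.0004 -0.0002 -0.0002] grasp [ 0.5049 -0.0729  0.2362] r 0.26172270238315476 phi -96.50730107661866
time_s: 20.88
eef_pos: [0.4962, 0.0103, 0.1241]
eef_rot: [-0.179, 0.751, 0.593, 0.23]
wrist_force: [0.4, -0.5, 0.2]
opening: 0.999
t 20.875 tcp [0.4962 0.0103 0.1241] q [-0.59    0.1941  1.959   0.5802  1.268  -0.6121] F [ 0.4084 -0.4622  0.2404] open 0.9994432122613637
target tcp [0.5056 0.0629 0.0562] world d [ 0.0094  0.0525 -0.0678] tool shift/200 [ 0.0325 -0.017   0.4301] after-turn shift [ 0.0314 -0.0119  0.4303] turn/pi [ 0.0035  0.001  -0.0031]
```

View pics/w18.png

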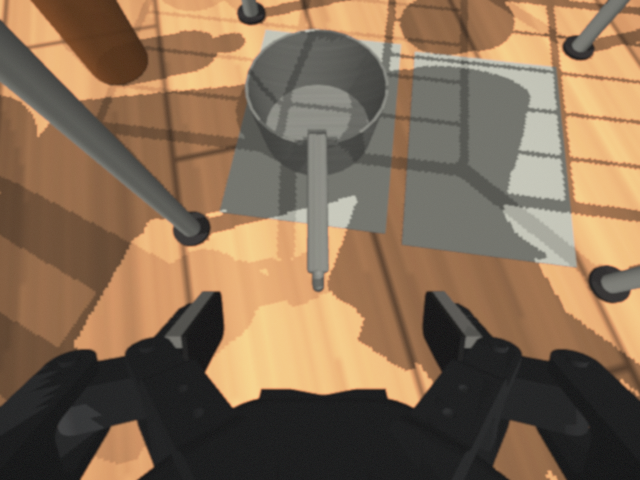

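Centred (handle at col 318, tip row 275). Advance to the grasp.

```bash
python3 -m pendant '[[[0.012,-0.006,0.12,0.002,0.001,0],[0.01,-0.006,0.14,0.002,0,0],[0.01,-0.004,0.12,0,0,0],[0,0,0.03,0,0,0],[0,0,0,0,0,0]]]' 0
python3 - <<'E'
from loc import *
R=tool(257.3,34)
need(np.array([.5037,.0545,.072]),R)
c=imaging.camera("wrist");s=c["pixels"];cv2.imwrite("pics/w19.png",s)
E
```

```text
time_s: 21.55
eef_pos: [0.5133, 0.0513, 0.0652]
eef_rot: [-0.177, 0.751, 0.593, 0.23]
wrist_force: [0.7, -0.9, -0.2]
opening: 1.005
t 21.55 tcp [0.5133 0.0513 0.0652] q [-0.4964  0.3143  1.9652  0.6424  1.118  -0.6269] F [ 0.736  -0.9155 -0.2199] open 1.0047866126917646
target tcp [0.506  0.0649 0.0562] world d [-0.0073  0.0135 -0.009 ] tool shift/200 [ 0.0229 -0.0515  0.0689] after-turn shift [ 0.023  -0.0503  0.0698] turn/pi [ 0.0047  0.0014 -0.0024]
```

View pics/w19.png

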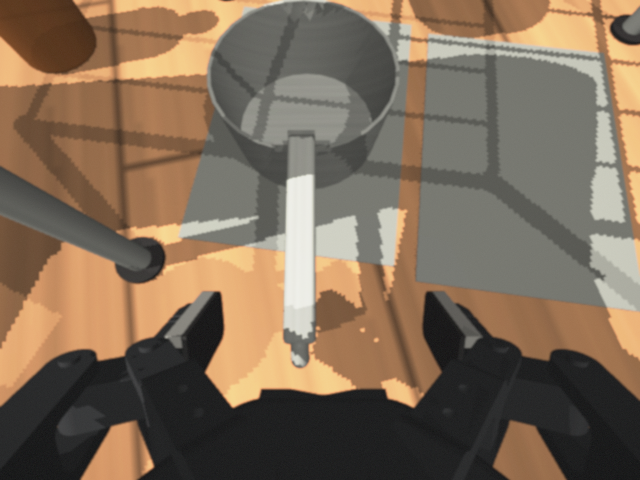

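The handle is at col 299, so shift −y by about 9 mm and advance 14 mm, then close.

```bash
python3 -m pendant '[[[0.012,-0.026,0.035,0.003,0,-0.001],[0.012,-0.022,0.035,0.002,0,-0.001],[0,0,0,0,0,0]]]' 0
python3 - <<'E'
from loc import *
R=tool(257.3,34)
need(np.array([.5037,.0545,.072]),R)
E
python3 -m pendant '[[[0,0,0,0,0,0],[0,0,0,0,0,0],[0,0,0,0,0,0],[0,0,0,0,0,0],[0,0,0,0,0,0],[0,0,0,0,0,0],[0,0,0,0,0,0],[0,0,0,0,0,0]]]' 1
python3 - <<'E'
from loc import *
need(np.array([.5037,.0545,.072]),tool(257.3,34))
c=imaging.camera("wrist");s=c["pixels"];cv2.imwrite("pics/w20.png",s)
E
```

```text
time_s: 21.98
eef_pos: [0.5075, 0.0641, 0.0574]
eef_rot: [-0.181, 0.748, 0.598, 0.227]
wrist_force: [-1.0, -0.6, -0.3]
opening: 0.998
t 21.975 tcp [0.5075 0.0641 0.0574] q [-0.4752  0.3225  1.9768  0.6465  1.1028 -0.6292] F [-0.9967 -0.565  -0.2529] open 0.9975507762726892
target tcp [0.506  0.0649 0.0562] world d [-0.0015  0.0007 -0.0011] tool shift/200 [-0.0015 -0.008   0.0057] after-turn shift [-0.0016 -0.008   0.0057] turn/pi [0.0005 0.0016 0.    ]
time_s: 22.98
eef_pos: [0.5075, 0.0642, 0.0577]
eef_rot: [-0.181, 0.747, 0.598, 0.227]
wrist_force: [-0.9, -0.5, 0.8]
opening: 0.151
t 22.975 tcp [0.5075 0.0642 0.0577] q [-0.4752  0.322   1.9766  0.6462  1.1037 -0.6294] F [-0.8916 -0.5266  0.7595] open 0.1507679550616444
target tcp [0.506  0.0649 0.0562] world d [-0.0015  0.0007 -0.0015] tool shift/200 [-0.0027 -0.0079  0.007 ] after-turn shift [-0.0028 -0.0079  0.007 ] turn/pi [0.0004 0.0016 0.0002]
```

View pics/w20.png

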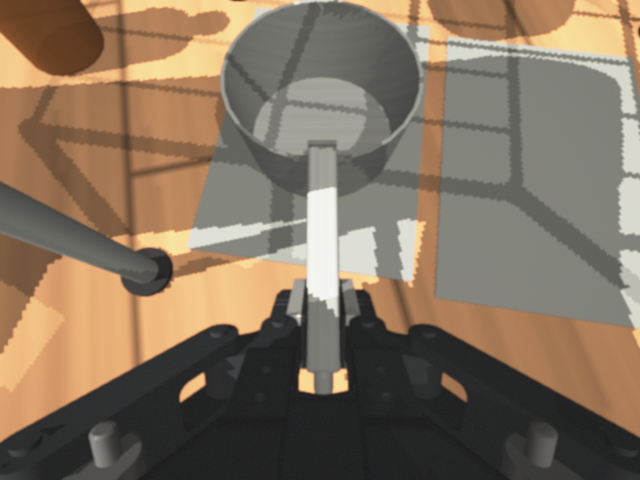

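Gripped. Same routine: slide out about 80 mm, set down, regrip nearer the pan.

```bash
python3 -m pendant '[[[-0.06,0,-0.05,0,0,0],[-0.08,0,-0.056,0,0,0],[-0.08,0,-0.055,0,0,0],[-0.08,0,-0.055,0,0,0],[0,0,0,0,0,0]]]' 1
python3 - <<'E'
from loc import *
need(np.array([.5037,.0545,.072]),tool(257.3,34))
E
python3 -m pendant '[[[-0.008,0,0.012,0,0,0],[0,0,0,0,0,0]]]' 1
```

```text
time_s: 23.65
eef_pos: [0.4895, -0.013, 0.0592]
eef_rot: [-0.18, 0.748, 0.598, 0.226]
wrist_force: [-1.2, -1.4, -1.1]
opening: 0.149
t 23.65 tcp [ 0.4895 -0.013   0.0592] q [-0.6335  0.3288  1.9607  0.5804  1.1776 -0.7284] F [-1.1962 -1.3966 -1.0623] open 0.14924804943648298
target tcp [0.506  0.0649 0.0562] world d [ 0.0165  0.0778 -0.0029] tool shift/200 [ 0.3235 -0.0051  0.2319] after-turn shift [ 0.3216 -0.0049  0.2345] turn/pi [0.0003 0.0026 0.    ]
time_s: 23.9
eef_pos: [0.4899, -0.0134, 0.0572]
eef_rot: [-0.18, 0.748, 0.598, 0.226]
wrist_force: [-2.8, -1.0, 3.3]
opening: 0.152
```

```bash
python3 -m pendant '[[[0,0,0,0,0,0],[0,0,0,0,0,0],[0,0,0,0,0,0]]]' 0.6
python3 -m pendant '[[[0.06,0,0.04,0,0,0],[0.06,0,0.04,0,0,0],[0.06,0,0.042,0,0,0],[0.005,0,0.005,0,0,0],[0,0,0,0,0,0]]]' 0.6
python3 - <<'E'
from loc import *
need(np.array([.5037,.0545,.072]),tool(257.3,34))
E
python3 -m pendant '[[[0,0,0,0,0,0],[0,0,0,0,0,0],[0,0,0,0,0,0],[0,0,0,0,0,0],[0,0,0,0,0,0],[0,0,0,0,0,0]]]' 1
python3 - <<'E'
from loc import *
need(np.array([.5037,.0545,.072]),tool(257.3,34))
c=imaging.camera("wrist");s=c["pixels"];cv2.imwrite("pics/w21.png",s)
E
```

```text
time_s: 24.28
eef_pos: [0.4901, -0.012, 0.0572]
eef_rot: [-0.18, 0.747, 0.598, 0.226]
wrist_force: [0.1, -0.0, -0.5]
opening: 0.404
time_s: 24.9
eef_pos: [0.5003, 0.0364, 0.0564]
eef_rot: [-0.18, 0.747, 0.599, 0.226]
wrist_force: [0.1, -0.2, 0.9]
opening: 0.399
t 24.9 tcp [0.5003 0.0364 0.0564] q [-0.5338  0.3251  1.9755  0.6228  1.1281 -0.6706] F [ 0.0805 -0.2256  0.8563] open 0.39943195902075884
target tcp [0.506  0.0649 0.0562] world d [ 0.0057  0.0285 -0.0001] tool shift/200 [ 0.1205 -0.0033  0.081 ] after-turn shift [ 0.12   -0.0036  0.0818] turn/pi [0.     0.0021 0.0008]
time_s: 25.65
eef_pos: [0.5003, 0.0359, 0.0565]
eef_rot: [-0.181, 0.747, 0.598, 0.227]
wrist_force: [0.4, 1.7, 1.2]
opening: 0.147
t 25.65 tcp [0.5003 0.0359 0.0565] q [-0.5353  0.3253  1.9754  0.6234  1.129  -0.671 ] F [0.4451 1.7214 1.2252] open 0.14739474099673391
target tcp [0.506  0.0649 0.0562] world d [ 0.0057  0.0289 -0.0003] tool shift/200 [ 0.1219 -0.0038  0.0828] after-turn shift [ 0.1215 -0.0039  0.0835] turn/pi [0.0001 0.0017 0.0004]
```

View pics/w21.png

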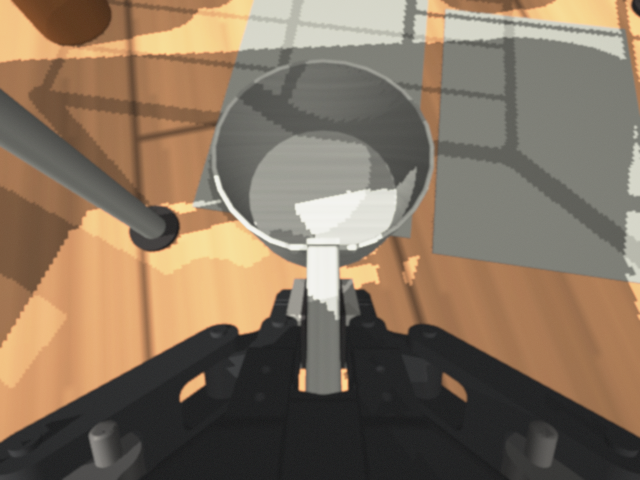

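```bash
python3 - <<'E'
from loc import *
for z in(.057,.06): rel([(213,155),(433,155),(323,60),(255,85),(391,85),(228,205),(418,205)],z)
E
python3 -m pendant '[[[0.03,0,-0.042,0,0,0],[0.02,0,-0.03,0,0,0],[-0.05,0,-0.036,0,0,0],[-0.058,0,-0.052,0,0,0],[-0.058,0,-0.054,0,0,0],[-0.058,0,-0.054,0,0,0],[-0.058,0,-0.054,0,0,0],[-0.058,0,-0.054,0,0,0],[-0.058,0,-0.054,0,0,0],[-0.03,0,-0.03,0,0,0],[0,0,0,0,0,0]]]' 1
python3 - <<'E'
from loc import *
need(np.array([.5037,.0545,.072]),tool(257.3,34))
for n in ("wrist","top"):
    c=imaging.camera(n);s=c["pixels"];cv2.imwrite(f"pics/{n}22.png",s)
E
```

```text
centre [0.5167 0.1139] R 0.05864324001573357 res [ 0.0003  0.0003  0.0017 -0.0012 -0.0012  0.      0.    ] grasp [0.498  0.0257 0.0723] r 0.09021435421579463 phi -101.95335928258642
centre [0.5162 0.112 ] R 0.05751716136084736 res [ 0.0003  0.0003  0.0016 -0.0012 -0.0012  0.      0.    ] grasp [0.498  0.0257 0.0723] r 0.08823730035679744 phi -101.95450350914241
time_s: 27.18
eef_pos: [0.473, -0.086, 0.0929]
eef_rot: [-0.179, 0.748, 0.598, 0.225]
wrist_force: [-0.4, 0.5, -3.9]
opening: 0.147
t 27.175 tcp [ 0.473  -0.086   0.0929] q [-0.7711  0.2932  1.9122  0.5102  1.3029 -0.7785] F [-0.4498  0.5115 -3.9293] open 0.1474583416922762
target tcp [0.506  0.0649 0.0562] world d [ 0.033   0.1509 -0.0366] tool shift/200 [ 0.5436 -0.0065  0.5781] after-turn shift [ 0.5378 -0.0049  0.5836] turn/pi [ 0.0007  0.0032 -0.0002]
```

View pics/wrist22.png

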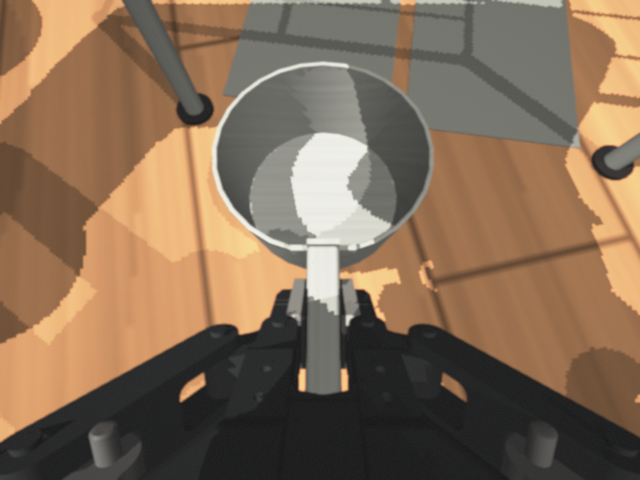

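View pics/top22.png

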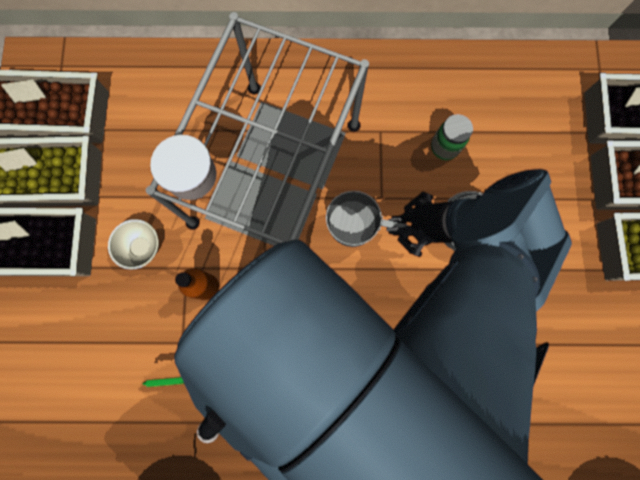

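The small pan is out (rim 213–433, top 62, almost no droop). Raise it, then yaw the hand to fan the handle to about 308°.

```bash
python3 -m pendant '[[[0.02,0,-0.05,0,0,0],[0.037,0,-0.076,0,0,0],[0.037,0,-0.076,0,0,0],[0.037,0,-0.076,0,0,0],[0.037,0,-0.076,0,0,0],[0.037,0,-0.076,0,0,0],[0.01,0,-0.03,0,0,0]]]' 1
python3 -m pendant '[[[0,0,0,0.013,0,-0.019],[0,0,0,0.026,0,-0.039],[0,0,0,0.026,0,-0.039],[0,0,0,0.026,0,-0.039],[0,0,0,0.026,0,-0.039],[0,0,0,0.026,0,-0.039],[0,0,0,0.013,0,-0.019],[0,0,0,0,0,0]]]' 1
python3 - <<'E'
from loc import *
p=np.array([.4918,-.268])+.089*np.array([np.cos(np.radians(308)),np.sin(np.radians(308))])
need([p[0],p[1],.19],tool(308,34))
E
```

```text
time_s: 28.15
eef_pos: [0.4695, -0.0992, 0.2014]
eef_rot: [-0.179, 0.747, 0.599, 0.225]
wrist_force: [-0.6, -0.7, -3.9]
opening: 0.151
time_s: 29.15
eef_pos: [0.4694, -0.0999, 0.2008]
eef_rot: [-0.262, 0.411, 0.865, 0.123]
wrist_force: [0.4, 0.2, -3.5]
opening: 0.147
t 29.15 tcp [ 0.4694 -0.0999  0.2008] q [-0.5744  0.3773  1.5386  0.1723  1.7877 -1.27  ] F [ 0.3912  0.2219 -3.5312] open 0.14731541606277668
target tcp [ 0.5401 -0.3298  0.1742] world d [ 0.0707 -0.2299 -0.0265] tool shift/200 [-1.0015 -0.4532 -0.5053] after-turn shift [-1.0055 -0.4293 -0.5182] turn/pi [-0.0046  0.0021  0.0052]
```

```bash
python3 -m pendant '[[[-0.08,-0.035,-0.04,-0.002,0,0.002],[-0.14,-0.062,-0.072,-0.002,0.002,0.003],[-0.14,-0.062,-0.072,0,0,0],[-0.14,-0.062,-0.072,0,0,0],[-0.14,-0.062,-0.072,0,0,0],[-0.14,-0.062,-0.072,0,0,0],[-0.14,-0.062,-0.072,0,0,0],[-0.07,-0.03,-0.03,0,0,0],[0,0,0,0,0,0],[0,0,0,0,0,0]]]' 1
python3 - <<'E'
from loc import *
p=np.array([.4918,-.268])+.089*np.array([np.cos(np.radians(308)),np.sin(np.radians(308))])
need([p[0],p[1],.17],tool(308,34))
s=imaging.camera("wrist")["pixels"];cv2.imwrite("pics/w23.png",s)
s=imaging.camera("scene")["pixels"];cv2.imwrite("pics/s23.png",cv2.resize(s[95:205,180:285],None,fx=5.4,fy=5.4,interpolation=cv2.INTER_CUBIC))
E
```

```text
time_s: 30.4
eef_pos: [0.5338, -0.3459, 0.1687]
eef_rot: [-0.261, 0.43, 0.854, 0.132]
wrist_force: [0.5, 0.1, -3.8]
opening: 0.15
t 30.4 tcp [ 0.5338 -0.3459  0.1687] q [-0.7995  0.788   0.9895  0.0805  1.9517 -1.43  ] F [ 0.4632  0.1361 -3.8132] open 0.15044244381450947
target tcp [ 0.5401 -0.3298  0.1542] world d [ 0.0063  0.0161 -0.0144] tool shift/200 [-0.0021  0.0732  0.0857] after-turn shift [-0.0037  0.0744  0.0846] turn/pi [ 0.0046  0.0002 -0.0067]
```

View pics/w23.png

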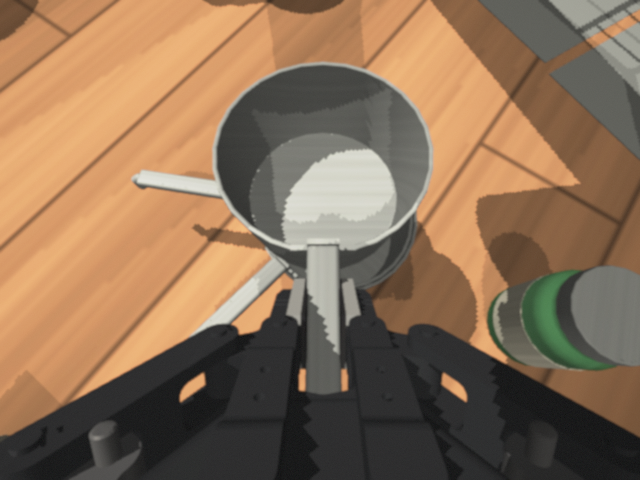

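View pics/s23.png

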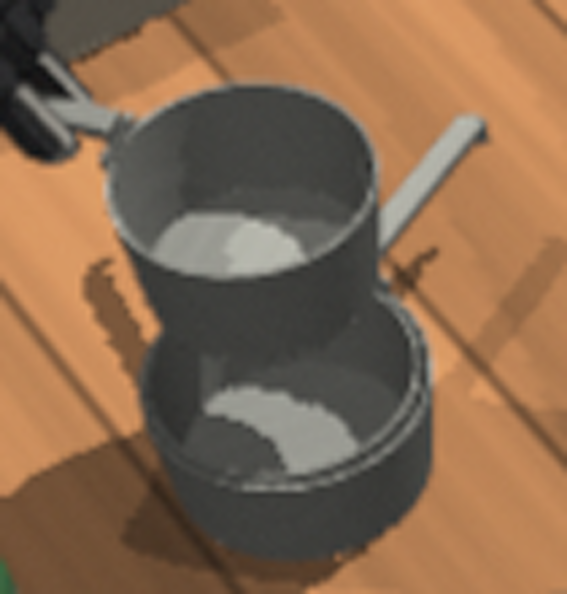

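Small rim in the scene crop: left 107, right 377, top 84, bottom 278. The nested large rim: left 143, right 435, bottom 488. Compute the offset.

Run:
```python
from loc import *
o,p,r=cur(); m=r.as_matrix(); print("tool phi",np.degrees(np.arctan2(-m[1,2],-m[0,2]))%360,"yz",m[2,1],"lean",np.degrees(np.arccos(-m[2,2])))
S=imaging.camera("scene"); k=5.4; s=lambda x,y:(180+(x+.5)/k-.5,95+(y+.5)/k-.5)
for z in (.169,.1725): print(circ([onz(S,*s(*q),z) for q in((107,185),(377,180),(240,278),(250,84),(150,117),(340,110),(135,240),(350,240))]))
print("large",circ([onz(S,*s(*q),.06) for q in((143,385),(435,365),(275,488),(185,455),(405,435))]))
for z in (.169,.1725): rel([(214,155),(432,155),(323,63),(255,87),(391,87),(228,205),(418,205)],z)
g=p-.019*m[:,2]; print("kin centre",g[:2]+.089*m[:2,2]/np.hypot(*m[:2,2]))
```

```text
tool phi 306.57833584875175 yz 0.00016452700756422467 lean 33.95168334944887
(array([ 0.4847, -0.2837]), np.float64(0.05808336203250094), array([ 0.0008, -0.0009, -0.    ,  0.0006,  0.001 , -0.0016, -0.0022,
        0.0023]))
(array([ 0.486 , -0.2803]), np.float64(0.05785737014473743), array([ 0.0008, -0.0009, -0.    ,  0.0006,  0.001 , -0.0016, -0.0022,
        0.0023]))
large (array([ 0.4889, -0.2689]), np.float64(0.06646785942274748), array([ 0.0008, -0.0002,  0.0012, -0.0017, -0.0001]))
centre [ 0.4855 -0.2812] R 0.05851328930420765 res [ 0.0003  0.0003  0.0012 -0.0009 -0.0009 -0.     -0.    ] grasp [ 0.5406 -0.3536  0.1852] r 0.0910162336597227 phi -52.762014011826196
centre [ 0.487  -0.2829] R 0.05725596086160716 res [ 0.0003  0.0003  0.0012 -0.0009 -0.0008 -0.     -0.    ] grasp [ 0.5407 -0.3536  0.1852] r 0.088825999551185 phi -52.77131637291657
kin centre [ 0.4872 -0.2825]
```

Run:
```python
from loc import *
o,p,r=cur(); m=r.as_matrix(); g=p-.019*m[:,2]
need(g+[.0048,.0135,0],tool(307,34)); need(g+[.0048,.0135,-.042],tool(307,34))
```

```text
t 30.65 tcp [ 0.5344 -0.3451  0.1695] q [-0.7977  0.7868  0.9895  0.0802  1.9518 -1.4303] F [-0.5662 -0.0248 -3.184 ] open 0.1499471326391509
target tcp [ 0.5392 -0.3316  0.1695] world d [0.0047 0.0135 0.    ] tool shift/200 [0.0332 0.0592 0.0222] after-turn shift [0.0329 0.0595 0.0221] turn/pi [ 0.0011  0.0005 -0.0015]
t 30.65 tcp [ 0.5344 -0.3451  0.1695] q [-0.7977  0.7868  0.9895  0.0802  1.9518 -1.4303] F [-0.5662 -0.0248 -3.184 ] open 0.1499471326391509
target tcp [ 0.5392 -0.3316  0.1275] world d [ 0.0047  0.0135 -0.042 ] tool shift/200 [-0.084   0.0591  0.1965] after-turn shift [-0.0846  0.0595  0.1962] turn/pi [ 0.0011  0.0005 -0.0015]
```

```bash
python3 -m pendant '[[[0.015,0.028,0.01,0.001,0,-0.001],[0.016,0.03,0.011,0,0,0],[-0.036,0,0.054,0,0,0],[-0.036,0,0.054,0,0,0],[-0.036,0,0.054,0,0,0],[0,0,0,0,0,0],[0,0,0,0,0,0]]]' 1
python3 - <<'E'
from loc import *
need([.5392+.0068-.0006,-.3316-.0086-.0008,.142],tool(307,34))
s=imaging.camera("wrist")["pixels"];cv2.imwrite("pics/w24.png",s)
s=imaging.camera("scene")["pixels"];cv2.imwrite("pics/s24.png",cv2.resize(s[95:205,180:285],None,fx=5.4,fy=5.4,interpolation=cv2.INTER_CUBIC))
E
```

```text
time_s: 31.52
eef_pos: [0.5395, -0.3295, 0.127]
eef_rot: [-0.262, 0.427, 0.856, 0.13]
wrist_force: [-0.3, -0.4, -2.7]
opening: 0.153
t 31.525 tcp [ 0.5395 -0.3295  0.127 ] q [-0.7776  0.8181  1.0267  0.0855  1.884  -1.4219] F [-0.3191 -0.3768 -2.74  ] open 0.15293820012489912
target tcp [ 0.539  -0.3325  0.1262] world d [-0.0005 -0.003  -0.0007] tool shift/200 [-0.011 -0.011 -0.003] after-turn shift [-0.011 -0.011 -0.003] turn/pi [-0.0003  0.     -0.    ]
```

View pics/w24.png

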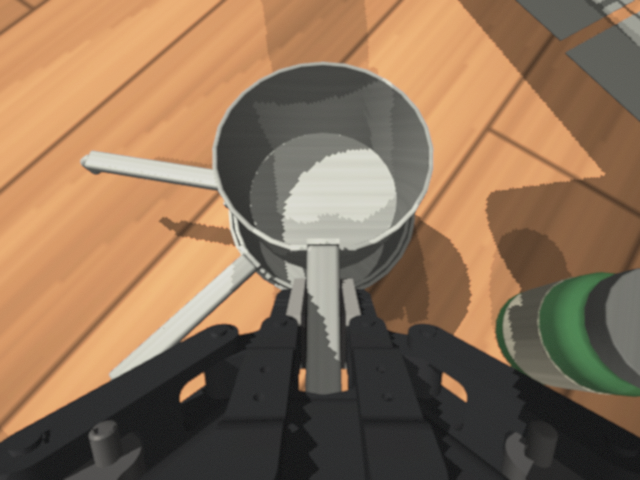

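View pics/s24.png

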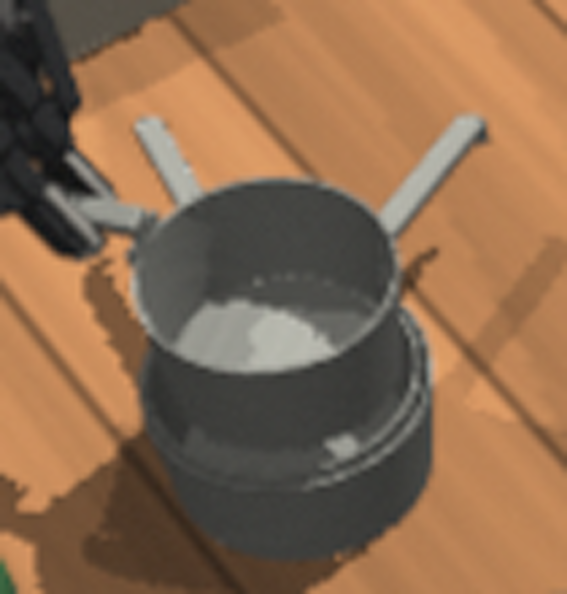

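Small rim in the scene: left 134, right 398, top 180, bottom 373. Wrist: 214–432, top 63.

```bash
python3 - <<'E'
from loc import *
S=imaging.camera("scene"); k=5.4; s=lambda x,y:(180+(x+.5)/k-.5,95+(y+.5)/k-.5)
for z in (.126,.130): print(circ([onz(S,*s(*q),z) for q in((134,280),(398,275),(265,373),(272,180),(165,220),(360,205),(155,330),(370,335))]))
print("large",circ([onz(S,*s(*q),.06) for q in((143,385),(435,365),(275,488),(185,455),(405,435),(320,487))]))
for z in (.126,.130): rel([(214,155),(432,155),(323,63),(255,87),(391,87),(228,205),(418,205)],z)
W=imaging.camera("wrist")
for u,v in((229,210),(255,270),(415,215),(402,250),(380,275)): print((u,v),onz(W,u,v,.06)[:2], np.hypot(*(onz(W,u,v,.06)[:2]-[.4915,-.2685])))
E
python3 - <<'E'
import cv2
s=cv2.imread("pics/w24.png");cv2.imwrite("pics/w24z.png",cv2.resize(s[180:310,205:435],None,fx=3.4,fy=3.4,interpolation=cv2.INTER_CUBIC))
E
```

```text
(array([ 0.4897, -0.2686]), np.float64(0.057921873801225196), array([ 0.0005, -0.0004, -0.0003,  0.0002,  0.0013, -0.0014, -0.0018,
        0.0019]))
(array([ 0.4911, -0.265 ]), np.float64(0.05767606544761224), array([ 0.0005, -0.0004, -0.0003,  0.0002,  0.0013, -0.0014, -0.0018,
        0.0018]))
large (array([ 0.4895, -0.2675]), np.float64(0.06618830978174531), array([ 0.0013, -0.0001, -0.0001, -0.0024, -0.0009,  0.0021]))
centre [ 0.4901 -0.2652] R 0.05895395964870856 res [ 0.0003  0.0003  0.0012 -0.0009 -0.0009 -0.      0.    ] grasp [ 0.5461 -0.338   0.1433] r 0.09186228873551522 phi -52.42874629088667
centre [ 0.4917 -0.2673] R 0.0575071183157761 res [ 0.0002  0.0002  0.0012 -0.0008 -0.0009 -0.      0.    ] grasp [ 0.5461 -0.338   0.1433] r 0.08924597526320932 phi -52.43825353813206
(229, 210) [ 0.4401 -0.3122] 0.06750377957007864
(255, 270) [ 0.4842 -0.3347] 0.06662234125196324
(415, 215) [ 0.5501 -0.2343] 0.06781144084170244
(402, 250) [ 0.5569 -0.2622] 0.06565930064234443
(380, 275) [ 0.5545 -0.2861] 0.06543090636912548
```

View pics/w24z.png

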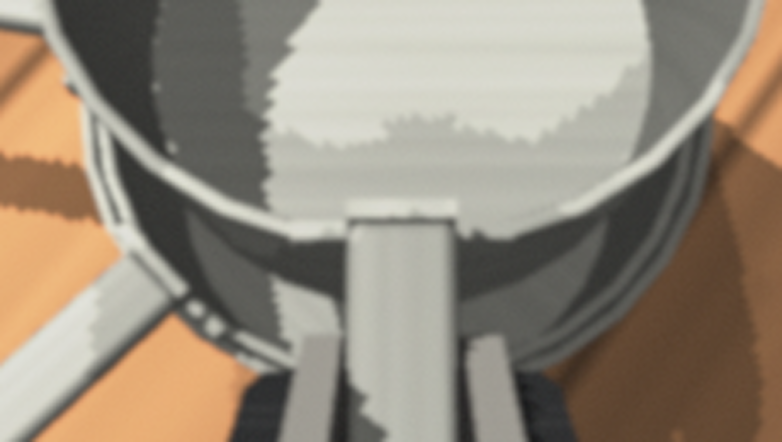

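The two rims (large outside, medium inside) show symmetrically: left (88/105,150), right (708/690,150). Fit the medium centre with its known radius.

Run:
```python
from loc import *
from scipy.optimize import least_squares
W=imaging.camera("wrist")
zz=lambda x,y:(205+(x+.5)/3.4-.5,180+(y+.5)/3.4-.5)
for n,z,R,pts in(("med",.063,.0635,((103,150),(692,150),(240,347),(560,350),(140,240),(655,240))),("large",.06,.068,((87,150),(709,150),(235,365),(125,250),(670,245)))):
    P=np.array([onz(W,*zz(*q),z)[:2] for q in pts]); f=least_squares(lambda c:np.hypot(*(P-c).T)-R,[.49,-.268]); print(n,f.x,f.fun)
need([.5392+.0068-.0006,-.3316-.0086-.0008,.142],tool(307,34))
```

```text
med [ 0.4923 -0.2695] [-0.0004 -0.0007  0.0005  0.0014 -0.0011 -0.0013]
large [ 0.4904 -0.2676] [-0.0009 -0.0002  0.0013 -0.0008 -0.0009]
t 31.875 tcp [ 0.5397 -0.3295  0.1275] q [-0.7774  0.8172  1.0268  0.0855  1.8839 -1.4218] F [-0.4738 -0.1371 -3.879 ] open 0.1472408831735188
target tcp [ 0.539  -0.3325  0.1262] world d [-0.0007 -0.003  -0.0013] tool shift/200 [-0.012  -0.0118 -0.0003] after-turn shift [-0.012  -0.0118 -0.0003] turn/pi [-0.0003  0.0003  0.0001]
```

```bash
python3 -m pendant '[[[-0.036,-0.005,0.035,0,0,0],[-0.028,0,0.041,0,0,0],[-0.028,0,0.041,0,0,0],[-0.028,0,0.041,0,0,0],[0,0,0,0,0,0]]]' 1
python3 - <<'E'
from loc import *
need([.5460,-.3401,.078],tool(307,34)); print(cur()[0]["torque"])
s=imaging.camera("wrist")["pixels"];cv2.imwrite("pics/w25.png",s)
E
```

```text
time_s: 32.5
eef_pos: [0.5398, -0.3317, 0.0841]
eef_rot: [-0.262, 0.427, 0.856, 0.13]
wrist_force: [0.7, 0.2, -2.6]
opening: 0.148
t 32.5 tcp [ 0.5398 -0.3317  0.0841] q [-0.7793  0.8694  1.0316  0.083   1.8287 -1.4285] F [ 0.6851  0.1787 -2.6009] open 0.1477000435943494
target tcp [ 0.5396 -0.3316  0.0622] world d [-0.0002  0.0001 -0.0219] tool shift/200 [-0.0602 -0.0005  0.0913] after-turn shift [-0.0602 -0.0006  0.0913] turn/pi [-0.0003 -0.0001  0.    ]
[-0.77   -0.529  -0.0137]
```

View pics/w25.png

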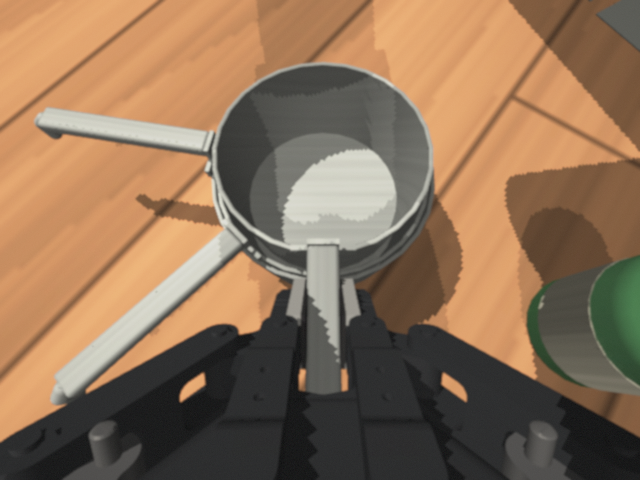

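Handles are well fanned and the small pan is inside without contact. About 22 mm left.

```bash
python3 -m pendant '[[[-0.018,0,0.026,0,0,0],[-0.018,0,0.026,0,0,0],[0,0,0,0,0,0]]]' 1
python3 -m pendant '[[[-0.01,0,0.014,0,0,0],[0,0,0,0,0,0]]]' 1
python3 - <<'E'
from loc import *
need([.5460,-.3401,.078],tool(307,34)); print(cur()[0]["torque"])
s=imaging.camera("wrist")["pixels"];cv2.imwrite("pics/w26.png",cv2.resize(s[40:310,180:460],None,fx=2.2,fy=2.2))
E
```

```text
time_s: 32.92
eef_pos: [0.5406, -0.3324, 0.072]
eef_rot: [-0.261, 0.427, 0.856, 0.13]
wrist_force: [-0.0, -0.1, -3.2]
opening: 0.148
time_s: 33.17
eef_pos: [0.5408, -0.3326, 0.0685]
eef_rot: [-0.261, 0.427, 0.856, 0.13]
wrist_force: [0.9, 0.3, -3.7]
opening: 0.153
t 33.175 tcp [ 0.5408 -0.3326  0.0685] q [-0.7792  0.8885  1.0314  0.0826  1.8071 -1.4305] F [ 0.8562  0.3117 -3.6584] open 0.1531450916922924
target tcp [ 0.5396 -0.3316  0.0622] world d [-0.0011  0.001  -0.0063] tool shift/200 [-0.0114 -0.0017  0.0302] after-turn shift [-0.0115 -0.0017  0.0302] turn/pi [-0.0002  0.0007  0.0001]
[-0.6523 -0.4904  0.0063]
```

View pics/w26.png

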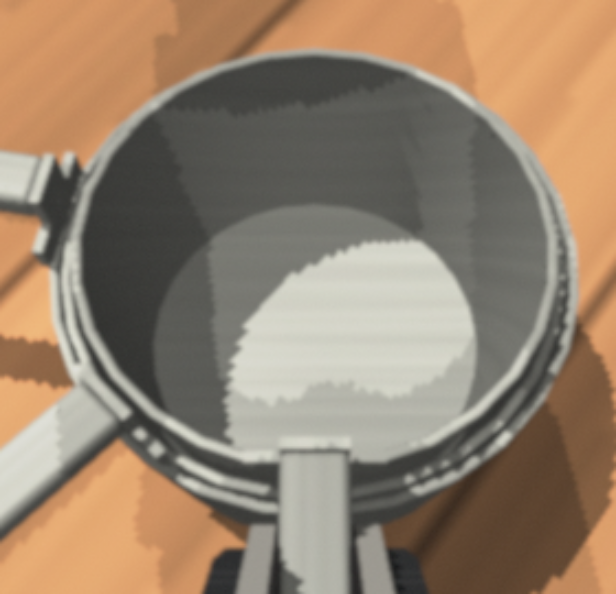

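The three rims are concentric. About 6 mm left; correct the 1.5 mm drift on the way.

```bash
python3 -m pendant '[[[-0.003,-0.001,0.013,0,0,0],[0,0,0,0,0,0]]]' 1
python3 -m pendant '[[[-0.006,0,0.012,0,0,0],[0,0,0,0,0,0]]]' 1
python3 - <<'E'
from loc import *
need([.5460,-.3401,.078],tool(307,34)); print(cur()[0]["torque"])
E
```

```text
time_s: 33.48
eef_pos: [0.5402, -0.3321, 0.0665]
eef_rot: [-0.26, 0.427, 0.856, 0.13]
wrist_force: [-0.1, 0.2, -3.3]
opening: 0.151
time_s: 33.72
eef_pos: [0.5401, -0.3319, 0.0638]
eef_rot: [-0.26, 0.427, 0.856, 0.13]
wrist_force: [-0.7, 1.4, -3.2]
opening: 0.15
t 33.725 tcp [ 0.5401 -0.3319  0.0638] q [-0.7792  0.8914  1.0366  0.0824  1.7981 -1.4313] F [-0.7272  1.3663 -3.1545] open 0.15011722204341932
target tcp [ 0.5396 -0.3316  0.0622] world d [-0.0005  0.0002 -0.0015] tool shift/200 [-0.0023 -0.0011  0.0077] after-turn shift [-0.0023 -0.0011  0.0077] turn/pi [-0.0002  0.0011  0.0002]
[-0.6623 -0.4773 -0.0345]
```

```bash
python3 -m pendant '[[[-0.005,0,0.01,0,0,0],[0,0,0,0,0,0]]]' 1
python3 -m pendant '[[[-0.005,0,0.008,0,0,0],[0,0,0,0,0,0]]]' 1
python3 - <<'E'
from loc import *
need([.5460,-.3401,.078],tool(307,34)); print(cur()[0]["torque"])
E
python3 -m pendant '[[[-0.005,0,0.008,0,0,0],[0,0,0,0,0,0]]]' 1
python3 - <<'E'
from loc import *
need([.5460,-.3401,.078],tool(307,34)); print(cur()[0]["torque"])
s=imaging.camera("wrist")["pixels"];cv2.imwrite("pics/w27.png",cv2.resize(s[40:310,180:460],None,fx=2.2,fy=2.2))
s=imaging.camera("scene")["pixels"];cv2.imwrite("pics/s27.png",cv2.resize(s[95:205,180:285],None,fx=5.4,fy=5.4,interpolation=cv2.INTER_CUBIC))
E
```

```text
time_s: 33.98
eef_pos: [0.5402, -0.3321, 0.0627]
eef_rot: [-0.26, 0.427, 0.857, 0.129]
wrist_force: [0.6, 1.2, -2.8]
opening: 0.147
time_s: 34.22
eef_pos: [0.5404, -0.3322, 0.0626]
eef_rot: [-0.26, 0.427, 0.857, 0.13]
wrist_force: [-1.5, 1.1, -1.9]
opening: 0.153
t 34.225 tcp [ 0.5404 -0.3322  0.0626] q [-0.7793  0.893   1.036   0.0827  1.7961 -1.4318] F [-1.5383  1.0901 -1.8579] open 0.15282662686883855
target tcp [ 0.5396 -0.3316  0.0622] world d [-0.0008  0.0006 -0.0004] tool shift/200 [ 0.0028 -0.0015  0.0041] after-turn shift [ 0.0028 -0.0015  0.0041] turn/pi [-0.0001  0.0014  0.0003]
[-0.193  -0.0577  0.0665]
time_s: 34.48
eef_pos: [0.5406, -0.3324, 0.0625]
eef_rot: [-0.26, 0.427, 0.857, 0.13]
wrist_force: [-1.7, 2.0, -1.3]
opening: 0.15
t 34.475 tcp [ 0.5406 -0.3324  0.0625] q [-0.7793  0.8935  1.0352  0.0827  1.796  -1.432 ] F [-1.6885  1.9784 -1.317 ] open 0.14985052380301514
target tcp [ 0.5396 -0.3316  0.0622] world d [-0.001   0.0008 -0.0002] tool shift/200 [ 0.0045 -0.0017  0.0044] after-turn shift [ 0.0045 -0.0017  0.0045] turn/pi [-0.      0.0015  0.0004]
[ 0.0176  0.0701 -0.0065]
```

View pics/w27.png

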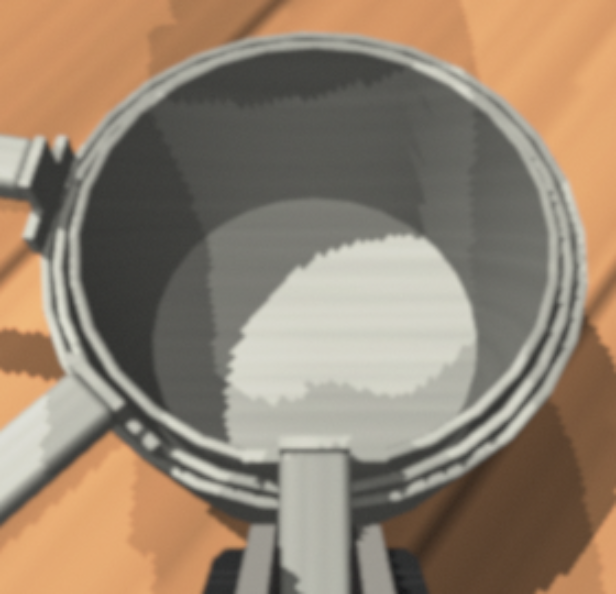

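View pics/s27.png

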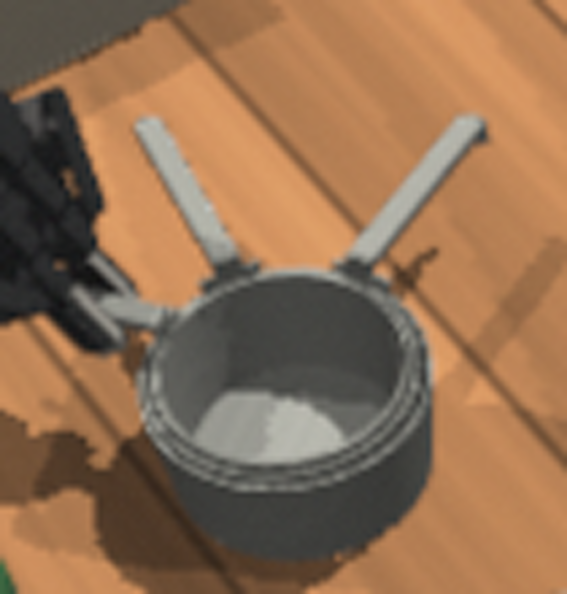

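The torque is near zero, so the pan is resting on the floor below. Release and inspect.

```bash
python3 -m pendant '[[[0,0,0,0,0,0],[0,0,0,0,0,0],[0,0,0,0,0,0],[0,0,0,0,0,0]]]' 0.5
python3 -m pendant '[[[0,0,-0.1,0,0,0],[0,0,-0.15,0,0,0],[0,0,-0.18,0,0,0],[0,0,-0.2,0,0,0],[0,0,-0.2,0,0,0],[0,0,0,0,0,0]]]' 0.5
python3 - <<'E'
from loc import *
s=imaging.camera("wrist")["pixels"];cv2.imwrite("pics/w28.png",s)
s=imaging.camera("scene")["pixels"];cv2.imwrite("pics/s28.png",cv2.resize(s[95:205,180:285],None,fx=5.4,fy=5.4,interpolation=cv2.INTER_CUBIC))
E
```

```text
time_s: 35.08
eef_pos: [0.5407, -0.3324, 0.0611]
eef_rot: [-0.259, 0.427, 0.857, 0.13]
wrist_force: [-0.2, 0.3, -0.4]
opening: 0.504
time_s: 35.83
eef_pos: [0.5969, -0.4072, 0.2015]
eef_rot: [-0.261, 0.426, 0.856, 0.13]
wrist_force: [-0.4, 0.9, -0.4]
opening: 0.5
```

View pics/w28.png

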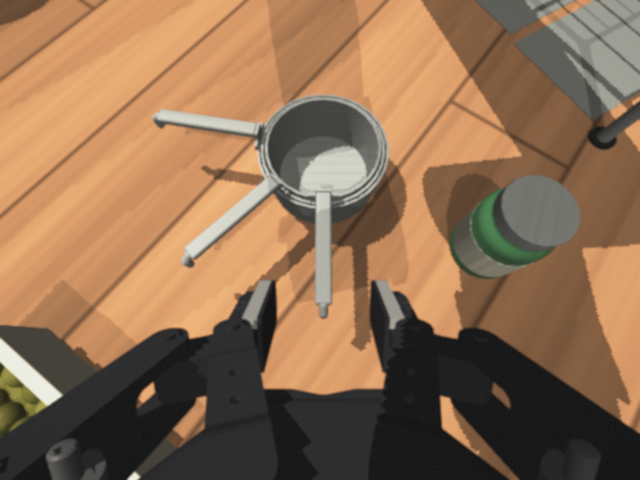

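View pics/s28.png

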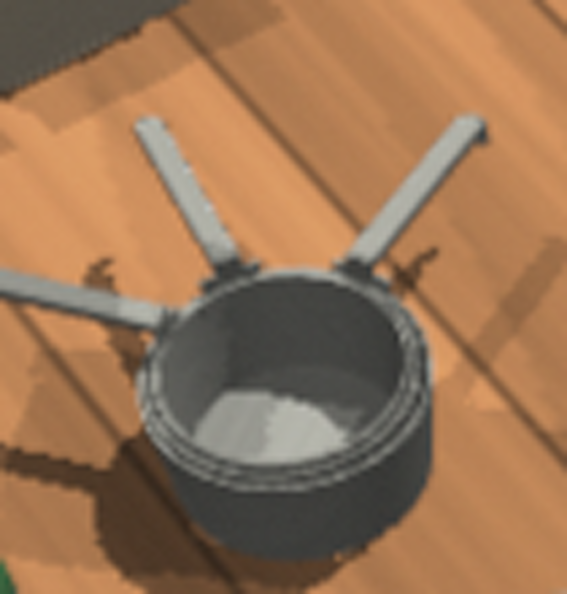

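All three are nested and the handles fan to tips at (157,119), (187,262), (323,312). Final numeric checks follow.

Run:
```python
from loc import *
W=imaging.camera("wrist");T=imaging.camera("top");cv2.imwrite("pics/t28.png",T["pixels"]);S=imaging.camera("scene")
tp=[onz(W,u,v,z)[:2] for u,v,z in((160,118,.076),(190,258,.079),(323,306,.082))]
print(tp,[np.linalg.norm(tp[a]-tp[b]) for a,b in((0,1),(1,2),(0,2))])
k=5.4; s=lambda x,y:(180+(x+.5)/k-.5,95+(y+.5)/k-.5)
print("small S",circ([onz(S,*s(*q),.066) for q in((160,375),(402,365),(290,466),(200,440),(370,435),(190,310),(370,300))]))
print("med S",circ([onz(S,*s(*q),.063) for q in((150,380),(418,365),(285,477),(195,450),(390,435))]))
print("large S",circ([onz(S,*s(*q),.06) for q in((143,385),(435,365),(275,488),(185,458),(405,438))]))
print("jar W",onz(W,540,213,.11), cur()[0]["wrist_force"])
```

```text
[array([ 0.3459, -0.346 ]), array([ 0.4731, -0.4323]), array([ 0.588 , -0.3966])] [np.float64(0.15377171050930796), np.float64(0.12032983068237024), np.float64(0.24742811477139665)]
small S (array([ 0.4923, -0.2685]), np.float64(0.05656909899960982), array([-0.0008, -0.0021,  0.0017, -0.0028,  0.002 ,  0.0023, -0.0005]))
med S (array([ 0.491 , -0.2677]), np.float64(0.06104469815992683), array([ 0.0013, -0.0011,  0.0007, -0.0022,  0.0012]))
large S (array([ 0.4891, -0.2684]), np.float64(0.06668437685002107), array([ 0.0006, -0.0005,  0.0004, -0.0011,  0.0005]))
jar W [ 0.6833 -0.2383  0.11  ] [ 0.4257 -0.1318 -0.5216]
```

View pics/t28.png

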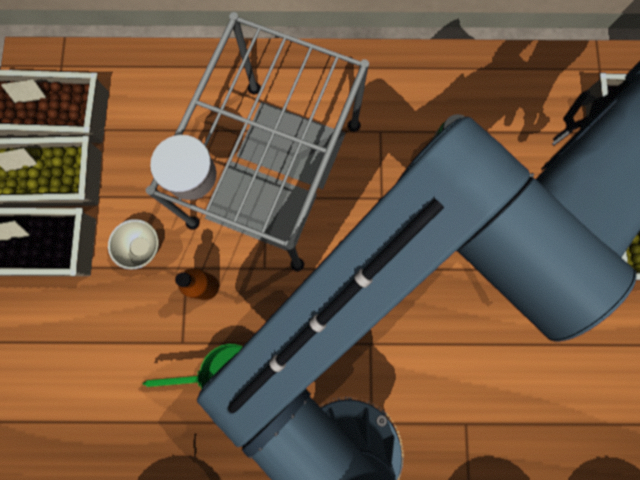

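The bowl (133,244) and bottle (195,284) show no change in the top view, and the jar reads within 5 mm of its start. Handing in.

```bash
python3 -c "
from bench import ctrl
print(ctrl.hand_in())"
```

```text
the job is handed in; nothing more can be done
None
```

The three pans are nested where the large one stands: medium into large, then small into medium. Both were set down gently and released. I handed the job in at about 36 s; it reports no verdict.

I drew each pan from under the shelf by its handle end, then regripped it closer to the rim to limit droop. After that I lifted, centred and lowered each one in small steps. I turned the small pan about 50° on the way to fan its handle.

**Last checks**
- **Fit:** the three rims looked concentric. The fitted centres agree within about 3 mm. Before each release, the wrist moment had fallen close to zero, so the pan was resting on the floor below.
- **Height:** I had no direct measurement of nesting height. The final grip heights matched the nested values within 2 mm.
- **Handles:** the three handle ends are 120, 154 and 247 mm apart.
- **Large pan:** it moved no more than about 2 mm.
- **Bystanders:** the jar reads within about 5 mm of its start, which includes measuring error. The bowl and the bottle look unchanged by eye in the top view.
- **Forces:** the wrist never read more than about 5 N in any reading I took. I did not measure pan-to-pan force directly.

**Disagreements:** the cameras differed by 1 to 3 mm on pan centres. The fitted rim radii came out 1 to 2.5 mm small. None of the checks failed.

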